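Clamp a lens barrel from the pocket tray into the barrel holder

ROBOT

A 6-joint arm with a two-finger parallel gripper is mounted at the origin on the work surface. World frame = base frame: x ahead of the robot, y to its left, z up, the work surface at z = 0. Lengths are in m, angles in degrees, forces in N, time in s.
With the tool pointing down it reaches from about 0.35 to 0.875 m from the base axis. Payload 4.2 kg.
Tool frame: the origin (TCP) lies between the finger pads; the fingertips stand 8 mm ahead of it and the grasp point (between the pads) lies 11 mm behind it; x points along the fingers, y is the direction in which the jaws open and shut, and the axes are right-handed (so a half turn about x gives the same grasp; the last joint's range is limited). The gripper opens to 87 mm and grips with 3 to 60 N. Pads are 19 mm wide; open, the fingers measure 117 mm over their backs; the gripper's body (75 mm by 190 mm) begins 51 mm behind the grasp point.
Start: joints at [-56.918, 22.042, 0.453, 0, -68.411, -14.817], TCP at [0.196, -0.593, 0.21] pointing down, gripper open.
Joint ranges: [-179.83, 179.83], [-69.29, 118.12], [-61.27, 80.66], [-181.25, 117.63], [-171.15, -9.14], [-177.46, 177.46]. Speed limits (degrees/s): [159.86, 159.86, 180, 180, 180, 180].

INTERFACE

Orientations are given as a 3x3 rotation matrix whose columns are the frame's x, y, z axes.
In Python, from station import r gives the robot as it stands. The module is installed in compiled form; this text tells all that it offers.
- The arm moves only by the tool move_arm, never from a script. Its argument "increments" is one flat list of numbers, 7 for each row, row after row: the turn, a rotation vector about the tool's x, y, z in degrees, then the shift along the tool's x, y, z in m, then the finger opening in m, from 0 to 0.087. A call has 1 to 12 rows; each row is the pose to reach, as a shift and turn from the pose commanded when the call began, along the tool's axes at that moment; what a row does not reach only later rows make up. A row lasts 1/12 s, in which the tool goes at most 41.7 mm and 7.16 degrees, less where a joint would pass 70% of its speed; a pose out of reach is approached as far as the arm can. A call with a gripper value outside its range is refused whole. The fingers move at their own pace and stop on an object; the grip force is fixed at half the most. Time passes only in rows, so rows that repeat a pose let the fingers close. It gives the time, the measured TCP pose, the force and the opening at its end, in the units of the state.
- r.sense(): the state, without advancing time (a new reading comes with each control period).
- r.capture(name): name is "scene" or "top"; returns the picture (384x512x3 uint8, red, green, blue); there is no depth.
- r.calibration(name): a dict with "fx", "fy", "cx", "cy" (pixels), "rvec" (rotation vector, rad) and "tvec" (3), from world to camera coordinates, as OpenCV has them. Camera axes: x right, y down, z forward; pixel columns grow to the right and rows downward; lengths in m; the calibration is good to about 2 mm. A picture is of the moment at which its call begins. calibration takes no time and is no camera call.
- r.finish_job(): hands the job in, once; it reports no verdict.
The state is a dict: "time_s": time; "joints": joint angles; "joint_velocities": joint speeds; "effort": joint torques, N m; "tcp_pos": TCP position; "ee_rot": TCP orientation; "wrist_force": force on the tool from outside, world axes, zero at the start; "moment": the same for the moment, N m; "gripper_width": opening from 0.0 (shut) to 1.0 (fully open).
Only numpy, scipy, OpenCV 4.12 (cv2) and the standard library are available. Lean on these libraries where they do the work, as an engineer would, in place of code of your own. Each camera call takes 0.05 s, during which the arm holds its last target.

TASK

Pluck the thick round steel lens barrel from the pocket tray and lay it gently, without dropping it, into the two V blocks of the black holder, centred between them. Then push the sprung clamp arm over until it snaps down onto the barrel and holds it. Leave the other parts in the tray and the loose things on the table where they are.

Things in the scene. Friction and masses are not known exactly. Their poses are not given: they have to be found in the camera images.
- barrel_center (a point): Centre (half-way up) of the lens barrel to be mounted: a plain stainless steel cylinder 14 mm in diameter, 50 mm long, about 25 to 47 g, same at both ends, a narrow dark ring near each end and a glass lens in each end face. It lies on its side in one of the tray's pockets; its x is along its length.
- tray: Fixed grey pocket tray, 156 (x) by 176 mm (y), origin at the middle of its underside, on the table. Six pockets, centres at x = -36, +36 and y = -50, 0, +50 mm, each 53 mm long (x), 16 mm wide; two are empty. Pocket floors 5 mm, tray top 11 mm above the table. A finger channel 30 mm wide (x), as deep as the pockets, runs along y through the middle of each row: finger room beside every part.
- slim_center (a point): Centre of a slimmer steel rod lens, 9 mm in diameter and 48 mm long, lying in another pocket; not wanted.
- slab_center (a point): Centre of a square glass bar 14 x 14 x 46 mm lying in another pocket; not wanted.
- crystal_center (a point): Centre of a copper crystal holder 48 x 14 x 12 mm with two raised ends, lying in another pocket; not wanted.
- holder: Fixed black barrel holder, origin at the middle of its underside, on the table. Base 124 (x) by 58 mm (y), 10 mm high; body 40 mm wide, 36 mm high. On it stand two V blocks, and at the +x end a fork for the hinge (x +19 to +39 mm, 29 mm wide, 80 mm high). A small adjuster knob sticks out to +y at x = +30, 44 mm from the middle, below 31 mm.
- seat (a point): Where the barrel's centre belongs: midway between the two V blocks, 60 mm above the table, 22 mm from the holder's origin towards its -x. Axes as the holder's; the V runs along x. The V blocks (90 degree V, 8 mm thick in x, 40 mm wide, 63 mm high) stand 19 mm before and behind it; the gap between them is 30 mm (x), open at both sides, its floor 36 mm above the table: room for the fingers.
- hinge (a point): Middle of the clamp arm's hinge pin, 73 mm above the table and 50 mm from the seat towards the holder's +x; the pin runs along the holder's y.
- clamp_tip (a point): Middle of the outer face of the clamp arm's end tab, 66 mm from the hinge (the tab, 18 mm wide, ends at 73 mm). This face looks up when the arm is down, and away from the V blocks (to the holder's +x) when open. The arm is an aluminium bar 14 mm wide, 5 mm thick, with a rubber pad 50 mm from the hinge that meets the barrel's middle.
- clamp (a joint): Angle of the clamp arm (rad): 0 = fully open, where it starts, leaning 25 degrees back from upright, tip about 135 mm above the table, 30 mm beyond the hinge; 2.0 = down on a seated barrel; 2.12 = down, no barrel. An over-centre spring holds it open; pushed from behind past about 1.0 it snaps down and presses on the barrel with about 2.5 N. A level push 30 mm above the hinge takes 3 to 7 N.
- post_center (a point): Middle of a loose steel post standing on the table, 12.6 mm in diameter, 50 mm high; a bystander.
- jar_center (a point): Middle of a loose glass jar, 48 mm in diameter, 55 mm high; a bystander.
- driver_grip (a point): Handle of a loose ball driver, 190 mm long, lying on the table between tray and holder; a bystander.
- spanner_grip (a point): Handle of a loose spanner, 140 mm long, lying flat on the table at the left; a bystander.
- collar_center (a point): Middle of a loose black ring, 32 mm across and 10 mm high, on the table at the right; a bystander.
- screw_center (a point): A loose cap screw, 24 mm long, lying on the table at the right; a bystander.
Mind the look-alikes: they are no part of the job. There is more than one size of the holder; the one meant has the size given above.

How it is judged:
By the outcome, as a careful person would: the job done as asked, in the order asked, and still so for the second after the job is handed in, with the robot touching nothing.
It also fails if it takes over 54 s, if anything falls off the work surface, if the arm or the gripper's body presses on something with over 40 N, if the wrist force passes 120 N, or if a joint passes its speed limit or range.

## Working session

There is one attempt and no reset: what is moved stays moved. The work goes in short steps, Python scripts to look and compute and a tool call to move; the robot and the scene stay as the last step left them, time stands still between calls to the robot, and variables do not carry over. Pictures are saved under pics/ and viewed, and the job is handed in when it is done.

Besides the shell and the picture viewer there is one more tool, called after "Request:" as a command line: name --argument value ..., lists and objects as JSON in quotes. move_arm: Moves the arm, as the interface text tells. Its arguments: {"type":"object","properties":{"increments":{"type":"array","items":{"type":"number"}}},"required":["increments"]}

```bash
mkdir -p pics
cat > h.py <<'E'
import numpy as np, cv2
from station import r
def cal(n):
    c=r.calibration(n);K=np.array([[c['fx'],0,c['cx']],[0,c['fy'],c['cy']],[0,0,1.]])
    R=cv2.Rodrigues(np.array(c['rvec'],float))[0];return K,R,np.array(c['tvec'],float).ravel()
def px2w(n,u,v,z):
    K,R,t=cal(n);C=-R.T@t;d=R.T@np.linalg.inv(K)@np.array([u,v,1.]);return C+d*(z-C[2])/d[2]
def w2px(n,p):
    K,R,t=cal(n);q=K@(R@np.array(p,float)+t);return q[:2]/q[2]
def save(n,f,crop=None,s=1):
    im=r.capture(n)[:,:,::-1]; cv2.imwrite('pics/raw_'+f,im)
    if crop: x0,y0,x1,y1=crop; im=im[y0:y1,x0:x1]
    if s!=1: im=cv2.resize(im,None,fx=s,fy=s,interpolation=cv2.INTER_CUBIC)
    cv2.imwrite('pics/'+f,im)
E
python3 - <<'E'
from h import *
print(r.sense())
for n in('scene','top'):
    save(n,n+'0.png',s=1.5); K,R,t=cal(n);print(n,K[0,0],K[1,1],-R.T@t,R)
E
```

```text
{'time_s': 0.0, 'joints': array([-5.69168564e+01,  2.20914655e+01,  3.80140770e-01, -2.95495514e-02,
       -6.84109640e+01, -1.48163426e+01]), 'joint_velocities': array([ 0.04301774, -0.04495892, -0.06839697,  0.08739793,  0.0476911 ,
        0.08191289]), 'effort': array([-2.29428706e-04, -3.90665174e+01,  1.87407303e+01,  4.21982780e+00,
        1.10348166e-02, -1.86870561e-04]), 'tcp_pos': array([ 0.19572303, -0.59290316,  0.20925323]), 'ee_rot': array([[-7.63204824e-04, -3.13260749e-01,  9.49666847e-01],
       [ 2.05004804e-03,  9.49664638e-01,  3.13261668e-01],
       [-9.99997607e-01,  2.18594548e-03, -8.25890481e-05]]), 'wrist_force': array([ 0.2239793 , -0.60581821, -0.7299929 ]), 'moment': array([-0.02199613,  0.01060606, -0.00465339]), 'gripper_width': 1.0029300004368271}
scene 374.7924432092232 374.7924432092232 [1.15519711 0.26938134 1.06184624] [[-0.40864138  0.91268639  0.00397142]
 [ 0.76061375  0.34295176 -0.55122665]
 [-0.50445907 -0.22223331 -0.8343461 ]]
top 416.08246702177195 416.08246702177195 [ 4.59520970e-01 -7.57588489e-04  1.21778238e+00] [[ 0.02459981 -0.9996404   0.01067379]
 [-0.99469676 -0.02554195 -0.09962911]
 [ 0.09986591 -0.00816633 -0.99496739]]
```

View pics/scene0.png

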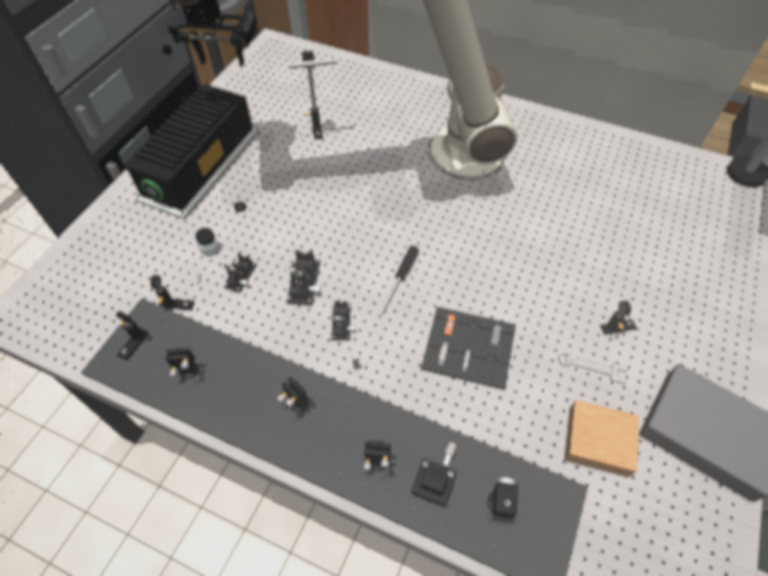

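View pics/top0.png

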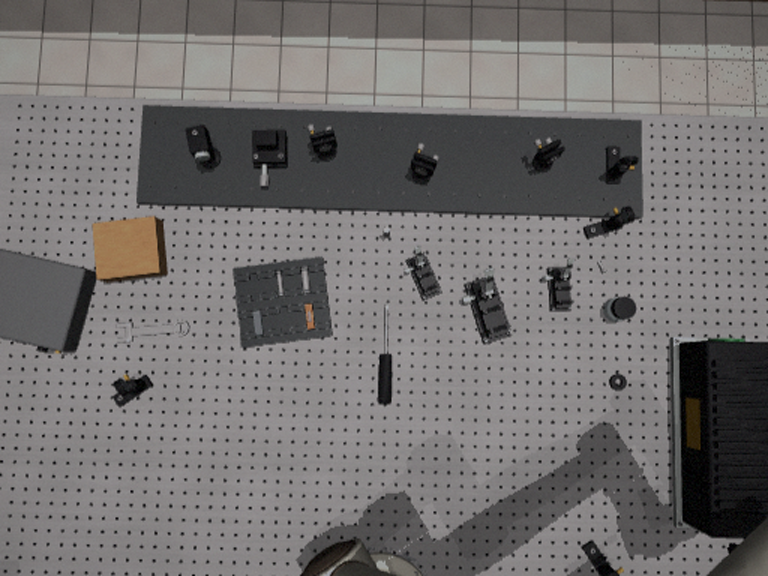

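Run:
```python
import cv2
t=cv2.imread('pics/raw_top0.png');s=cv2.imread('pics/raw_scene0.png')
def c(im,x0,y0,x1,y1,k,f): cv2.imwrite('pics/'+f,cv2.resize(im[y0:y1,x0:x1],None,fx=k,fy=k,interpolation=cv2.INTER_CUBIC))
c(t,250,150,400,240,5.3,'t_hold.png');c(t,145,160,235,240,7,'t_tray.png')
c(s,140,155,250,235,7,'s_hold.png');c(s,275,195,355,265,8,'s_tray.png')
```

```text
(no output)
```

View pics/t_hold.png

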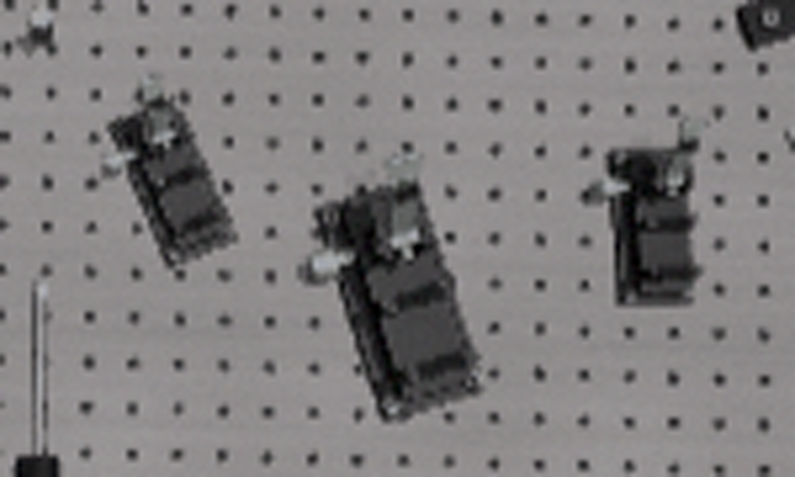

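View pics/t_tray.png

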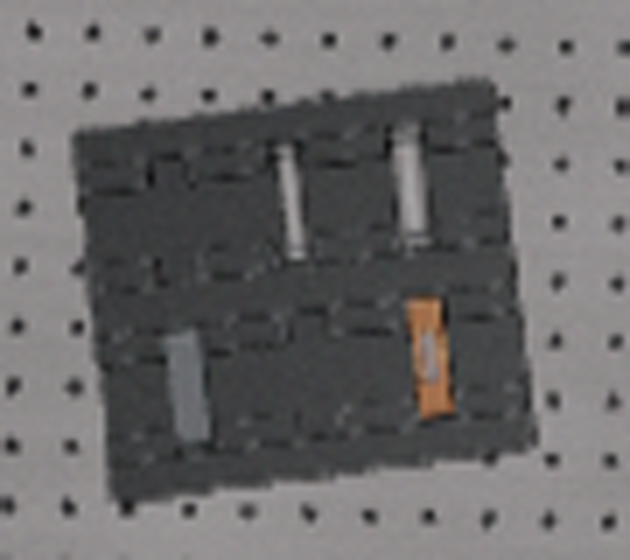

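View pics/s_hold.png

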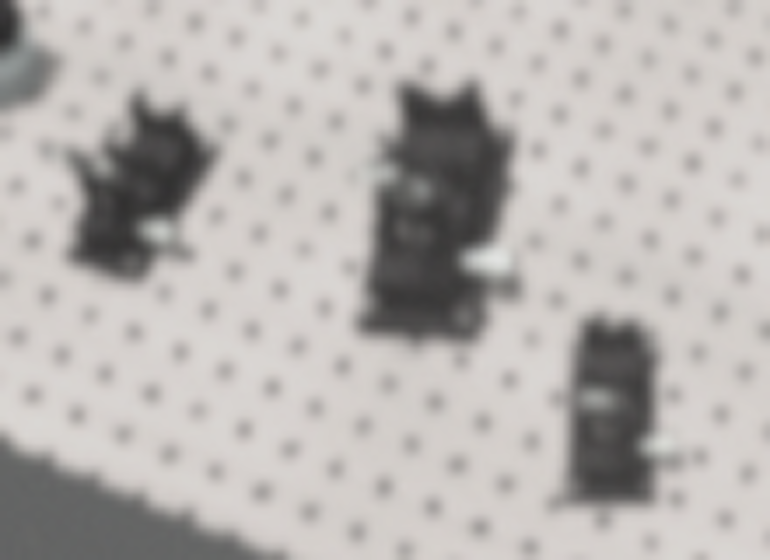

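View pics/s_tray.png

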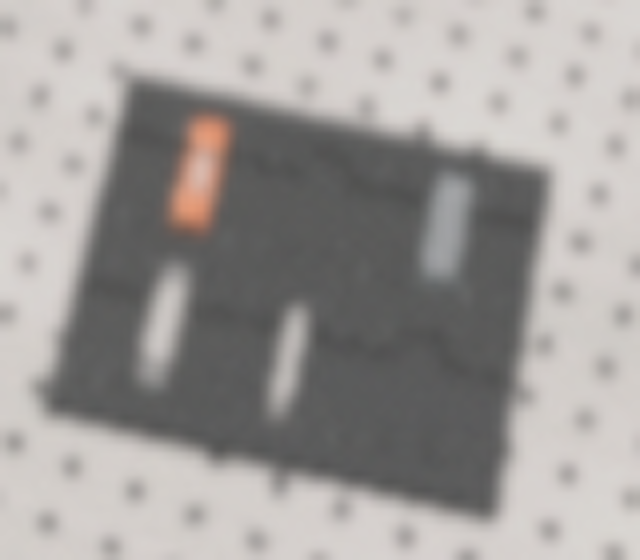

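Run:
```python
from h import *
T=lambda x,y:(145+x/7,160+y/7)
H=lambda x,y:(250+x/5.3,150+y/5.3)
P=[px2w('top',*T(*p),.011) for p in((75,130),(492,80),(538,445),(115,500))]
print('tray',np.round(P,4),[np.linalg.norm(P[i]-P[(i+1)%4]) for i in range(4)], np.mean(P,0))
a=[px2w('top',*T(*p),.012) for p in((404,130),(416,245))];print('barrel',a,np.linalg.norm(a[0]-a[1]))
# scene crop
S=lambda x,y:(275+x/8,195+y/8)
a=[px2w('scene',*S(*p),.012) for p in((178,265),(151,385))];print('barrel scene',a,np.linalg.norm(a[0]-a[1]))
P=[px2w('scene',*S(*p),.011) for p in((130,82),(548,172),(492,515),(48,405))];print('tray sc',np.mean(P,0),[np.linalg.norm(P[i]-P[(i+1)%4]) for i in range(4)])
for nm,ps in dict(left=((110,130),(175,270),(237,240),(178,97)),mid=((318,215),(388,422),(482,388),(415,185)),right=((610,155),(618,305),(690,303),(690,150))).items():
    P=[px2w('top',*H(*p),.01) for p in ps];print(nm,np.round(P,3).tolist(),[round(np.linalg.norm(P[i]-P[(i+1)%4]),4) for i in range(4)])
```

```text
tray [[0.6334 0.3027 0.011 ]
 [0.6591 0.1297 0.011 ]
 [0.5069 0.1052 0.011 ]
 [0.4799 0.2785 0.011 ]] [np.float64(0.17491473666282528), np.float64(0.15409693035089678), np.float64(0.17543293985143849), np.float64(0.15533961051941317)] [0.56981698 0.2040255  0.011     ]
barrel [array([0.63681626, 0.16549396, 0.012     ]), array([0.58867257, 0.15863384, 0.012     ])] 0.04862998817915481
barrel scene [array([0.58254864, 0.15946685, 0.012     ]), array([0.63611994, 0.16854008, 0.012     ])] 0.05433421503277008
tray sc [0.57095378 0.20815195 0.011     ] [np.float64(0.1725168758858188), np.float64(0.15494250829798326), np.float64(0.17211006141104435), np.float64(0.15186470440638214)]
left [[0.654, -0.033, 0.01], [0.577, -0.071, 0.01], [0.595, -0.105, 0.01], [0.674, -0.07, 0.01]] [np.float64(0.0856), np.float64(0.0381), np.float64(0.086), np.float64(0.0421)]
mid [[0.61, -0.149, 0.01], [0.497, -0.189, 0.01], [0.517, -0.24, 0.01], [0.628, -0.203, 0.01]] [np.float64(0.1199), np.float64(0.0551), np.float64(0.1176), np.float64(0.0565)]
right [[0.648, -0.311, 0.01], [0.564, -0.315, 0.01], [0.566, -0.355, 0.01], [0.652, -0.355, 0.01]] [np.float64(0.0835), np.float64(0.0398), np.float64(0.0852), np.float64(0.0447)]
```

Run:
```python
import cv2
t=cv2.imread('pics/raw_top0.png');s=cv2.imread('pics/raw_scene0.png')
def c(im,x0,y0,x1,y1,k,f):
    im=cv2.resize(im[y0:y1,x0:x1],None,fx=k,fy=k,interpolation=cv2.INTER_CUBIC)
    im=cv2.convertScaleAbs(im,alpha=1.6,beta=10)
    for i in range(x0,x1,5): cv2.line(im,((i-x0)*k,0),((i-x0)*k,6 if i%10 else 12),(0,255,255),1)
    for i in range(y0,y1,5): cv2.line(im,(0,(i-y0)*k),(6 if i%10 else 12,(i-y0)*k),(0,255,255),1)
    cv2.imwrite('pics/'+f,im)
c(t,302,172,347,232,10,'t_h2.png');c(s,185,160,220,210,12,'s_h2.png')
```

```text
(no output)
```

View pics/t_h2.png

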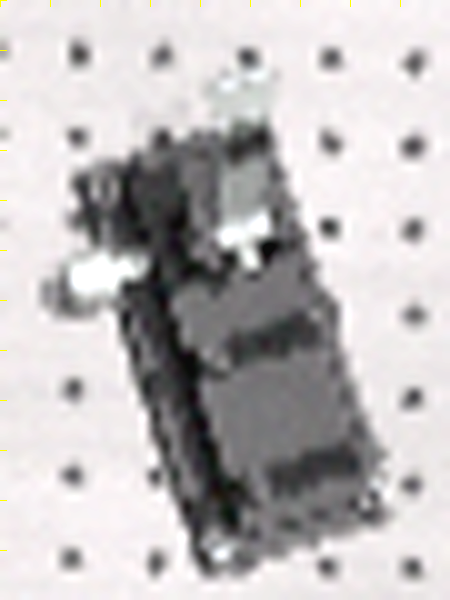

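View pics/s_h2.png

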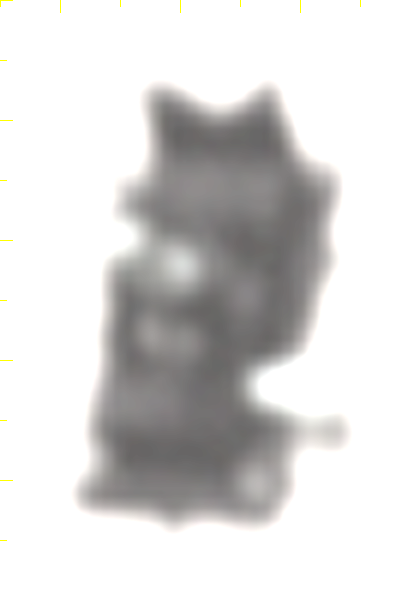

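```bash
cat > ov.py <<'E'
from h import *
import sys
def box(x0,x1,y0,y1,z0,z1):
    c=[(x,y,z) for x in(x0,x1) for y in(y0,y1) for z in(z0,z1)]
    return [(a,b) for i,a in enumerate(c) for b in c[i+1:] if sum(p!=q for p,q in zip(a,b))==1]
def vb(x0,x1):
    out=[];prof=[(-20,36),(-20,63),(-13,63),(0,50),(13,63),(20,63),(20,36)]
    for x in(x0,x1): out+=[((x,)+p,(x,)+q) for p,q in zip(prof,prof[1:])]
    return out
def holder():
    L=[(l,(0,0,255)) for l in box(-62,62,-29,29,0,10)]
    L+=[(l,(0,255,0)) for l in vb(-45,-37)+vb(-7,1)]
    L+=[(l,(255,0,0)) for l in box(19,39,-14.5,14.5,36,80)]
    import math
    # arm open: from hinge (28,0,73)
    L+=[(((28,0,73),(28+73*math.sin(math.radians(25)),0,73+73*math.cos(math.radians(25)))),(255,255,0))]
    L+=[(((30,20,25),(30,44,25)),(255,0,255))]
    return L
def tray():
    L=[(l,(0,0,255)) for l in box(-78,78,-88,88,0,11)]
    for x in(-36,36):
        for y in(-50,0,50): L+=[(l,(0,255,0)) for l in box(x-26.5,x+26.5,y-8,y+8,11,11)]
    return L
def draw(raw,cam,L,x,y,yaw,crop,k,f):
    im=cv2.imread(raw);x0,y0,x1,y1=crop
    im=cv2.convertScaleAbs(cv2.resize(im[y0:y1,x0:x1],None,fx=k,fy=k,interpolation=cv2.INTER_CUBIC),alpha=1.6,beta=10)
    a=np.radians(yaw);R=np.array([[np.cos(a),-np.sin(a)],[np.sin(a),np.cos(a)]])
    for (p,q),col in L:
        uv=[]
        for m in(p,q):
            w=R@(np.array(m[:2])/1000)+[x,y]; u=w2px(cam,[*w,m[2]/1000]); uv.append(tuple(int(v) for v in np.round((u-[x0,y0]+.5)*k)))
        cv2.line(im,uv[0],uv[1],col,1,cv2.LINE_AA)
    cv2.imwrite('pics/'+f,im)
E
cat > o1.py <<'E'
from ov import *
x,y,yaw,tx,ty,tyaw,tag=[*map(float,sys.argv[1:7]),sys.argv[7]]
draw('pics/raw_top0.png','top',holder(),x,y,yaw,(302,172,347,232),9,'a.png')
draw('pics/raw_scene0.png','scene',holder(),x,y,yaw,(183,155,223,215),9,'b.png')
draw('pics/raw_top0.png','top',tray(),tx,ty,tyaw,(150,165,228,237),5,'c.png')
draw('pics/raw_scene0.png','scene',tray(),tx,ty,tyaw,(275,200,350,265),5,'d.png')
I=[cv2.imread(f'pics/{c}.png') for c in'abcd']
def hs(a,b):
    h=max(a.shape[0],b.shape[0]);return np.hstack([cv2.copyMakeBorder(i,0,h-i.shape[0],0,0,0) for i in(a,b)])
cv2.imwrite(f'pics/h_{tag}.png',hs(I[0],I[1]));cv2.imwrite(f'pics/t_{tag}.png',hs(I[2],I[3]))
E
python3 o1.py 0.563 -0.195 19 0.5698 0.2045 8.9 1
```

```text
(no output)
```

View pics/h_1.png

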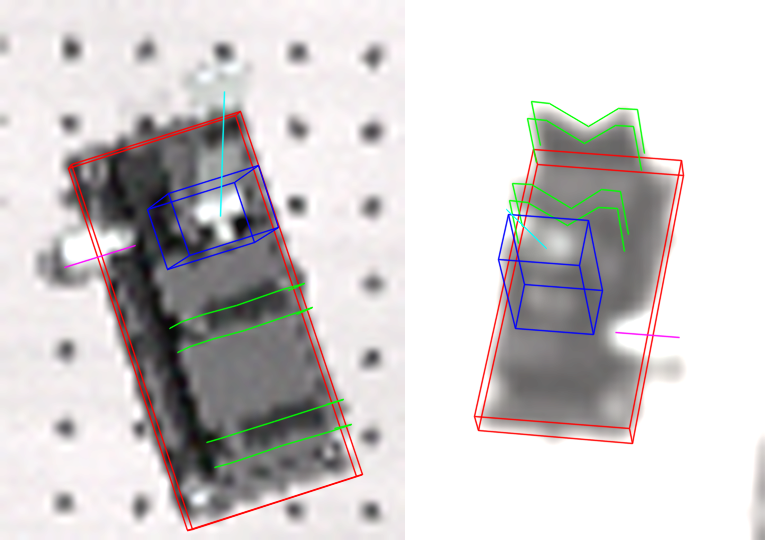

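View pics/t_1.png

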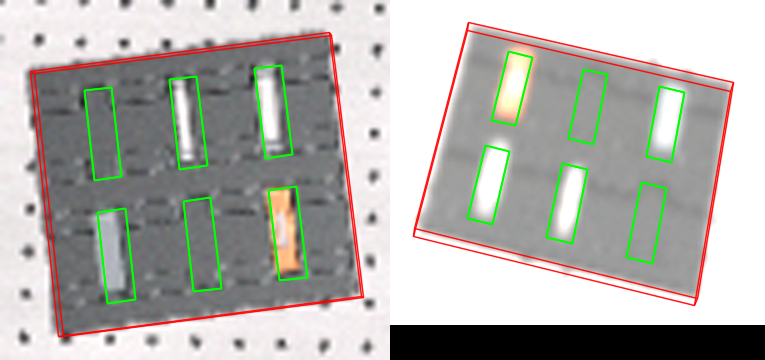

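```bash
python3 - <<'E'
from h import *
a=px2w('top',333,218.6,.057);b=px2w('top',329,205.6,.057);print(a,b,(a+b)/2,np.linalg.norm(a-b),np.degrees(np.arctan2(*(b-a)[:2][::-1])))
print(px2w('top',154.2+0,180,.012))
E
python3 o1.py 0.561 -0.1925 19 0.5695 0.206 8.9 2
```

```text
[ 0.52676766 -0.20871457  0.057     ] [ 0.56295946 -0.19719896  0.057     ] [ 0.54486356 -0.20295677  0.057     ] 0.03797967646828327 17.650188347706486
[0.62890414 0.3066346  0.012     ]
```

View pics/h_2.png

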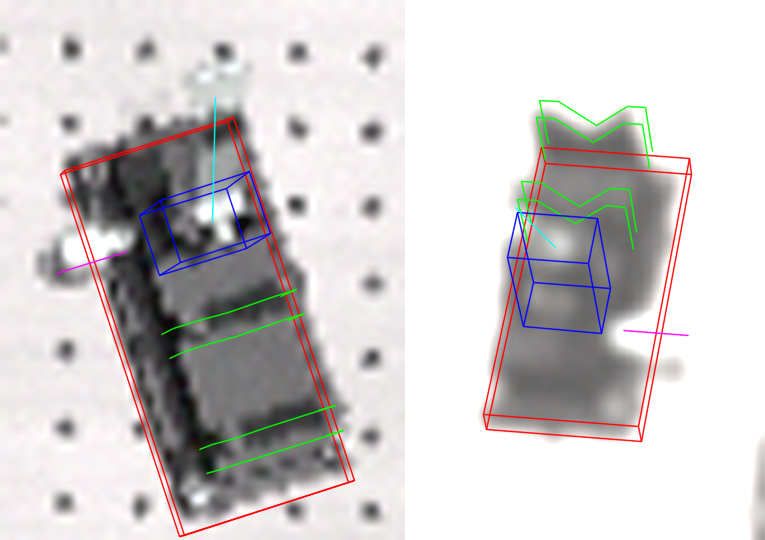

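View pics/t_2.png

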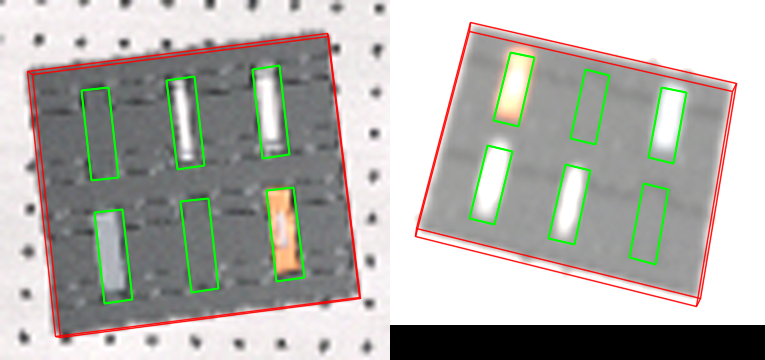

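```bash
python3 o1.py 0.5655 -0.196 17.8 0.5695 0.206 8.9 3
```

```text
(no output)
```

View pics/h_3.png

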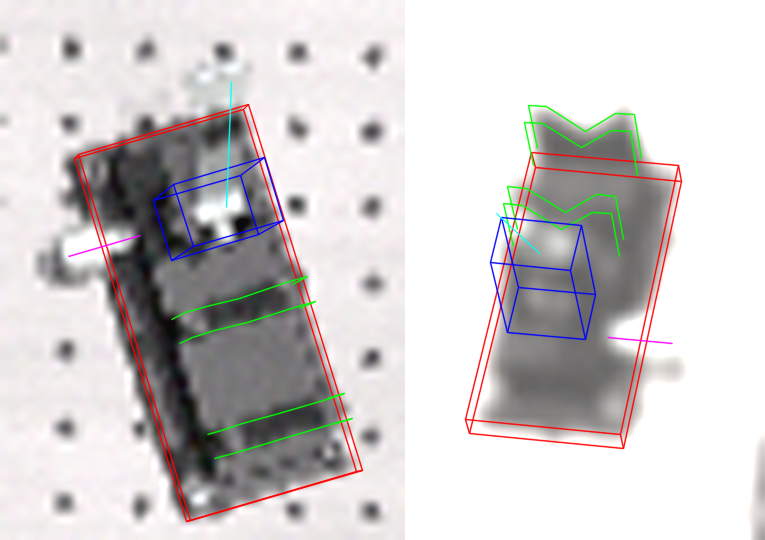

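```bash
python3 o1.py 0.5645 -0.195 18.8 0.5695 0.206 8.9 4
```

```text
(no output)
```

View pics/h_4.png

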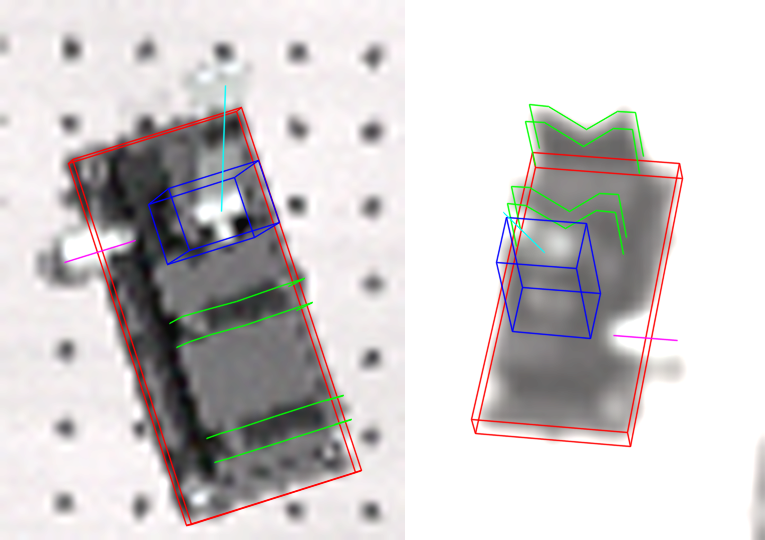

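```bash
cat > mv.py <<'E'
from h import *
from scipy.spatial.transform import Rotation as Ro
def Rd(yaw):
    a=np.radians(yaw);c,s=np.cos(a),np.sin(a);return np.array([[0,-s,c],[0,c,s],[-1,0,0.]])
def plan(p,yaw):
    s=r.sense();R0=np.array(s['ee_rot']);p0=np.array(s['tcp_pos'])
    d=R0.T@(np.array(p)-p0);w=Ro.from_matrix(R0.T@Rd(yaw)).as_rotvec(degrees=True)
    print('t',s['time_s'],'pos',np.round(p0,4),'yaw',round(np.degrees(np.arctan2(R0[1,2],R0[0,2])),2),'F',np.round(s['wrist_force'],2),'w',round(s['gripper_width'],3))
    print('turn',np.round(w,2),'shift',np.round(d,4))
E
python3 -c "
from mv import *
plan([.404,-.215,.21],13.5);plan([.6125,.1622,.12],8.9)"
```

```text
t 0.1 pos [ 0.1957 -0.593   0.2094] yaw 18.26 F [-0.05 -0.1  -0.93] w 1.0
turn [ 4.76 -0.01 -0.11] shift [-1.000e-04  2.937e-01  3.162e-01]
t 0.1 pos [ 0.1957 -0.593   0.2094] yaw 18.26 F [-0.05 -0.1  -0.93] w 1.0
turn [ 9.36 -0.01 -0.11] shift [0.0905 0.5864 0.6324]
```

Request:
move_arm --increments '[0, 0, 0, 0, 0.024, 0.026, 0.087, 1, 0, 0, 0, 0.048, 0.052, 0.087, 1, 0, 0, 0, 0.073, 0.079, 0.087, 2, 0, 0, 0, 0.098, 0.105, 0.087, 2, 0, 0, 0, 0.122, 0.132, 0.087, 3, 0, 0, 0, 0.147, 0.158, 0.087, 3, 0, 0, 0, 0.171, 0.185, 0.087, 3, 0, 0, 0, 0.196, 0.211, 0.087, 4, 0, 0, 0, 0.22, 0.237, 0.087, 4, 0, 0, 0, 0.245, 0.264, 0.087, 5, 0, 0, 0, 0.269, 0.29, 0.087, 5, 0, 0, 0, 0.294, 0.316, 0.087]'

```text
time_s: 1.1
tcp_pos: [0.4041, -0.2135, 0.2102]
ee_rot: [[-0.0, -0.229, 0.973], [0.0, 0.973, 0.229], [-1.0, 0.0, -0.0]]
wrist_force: [0.4, -1.7, -0.5]
gripper_width: 1.0
```

```bash
python3 -c "
from mv import *
plan([.6125,.1622,.12],8.9)"
```

```text
t 1.1 pos [ 0.4041 -0.2135  0.2102] yaw 13.23 F [ 0.36 -1.75 -0.52] w 1.0
turn [ 4.33 -0.01 -0.01] shift [0.0902 0.318  0.2889]
```

Request:
move_arm --increments '[0, 0, 0, 0.0, 0.027, 0.024, 0.087, 1, 0, 0, 0.0, 0.054, 0.049, 0.087, 1, 0, 0, 0.01, 0.081, 0.073, 0.087, 2, 0, 0, 0.02, 0.108, 0.098, 0.087, 2, 0, 0, 0.03, 0.135, 0.122, 0.087, 3, 0, 0, 0.04, 0.162, 0.147, 0.087, 3, 0, 0, 0.05, 0.189, 0.171, 0.087, 4, 0, 0, 0.06, 0.216, 0.196, 0.087, 4.3, 0, 0, 0.07, 0.25, 0.227, 0.087, 4.3, 0, 0, 0.08, 0.285, 0.259, 0.087, 4.3, 0, 0, 0.09, 0.318, 0.289, 0.087, 4.3, 0, 0, 0.09, 0.318, 0.289, 0.087]'

```text
time_s: 2.1
tcp_pos: [0.6135, 0.1645, 0.1179]
ee_rot: [[-0.001, -0.159, 0.987], [-0.0, 0.987, 0.159], [-1.0, -0.0, -0.001]]
wrist_force: [0.2, 0.5, -0.1]
gripper_width: 0.999
```

```bash
python3 -c "
from mv import *
save('top','top1.png',(120,130,260,260),6);save('scene','scene1.png',(250,150,380,270),6)
plan([.6125,.1622,.0145],8.9)"
```

```text
t 2.2 pos [0.6124 0.1629 0.118 ] yaw 9.13 F [-0.58 -0.41 -0.79] w 1.002
turn [ 0.23 -0.15  0.04] shift [ 0.1035 -0.0007  0.0003]
```

View pics/top1.png

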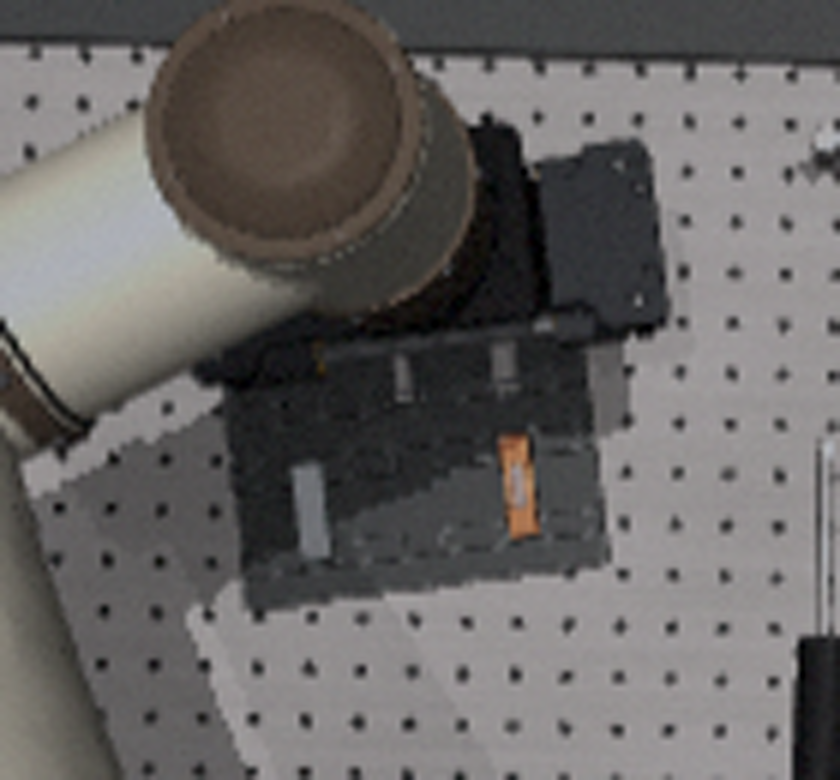

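View pics/scene1.png

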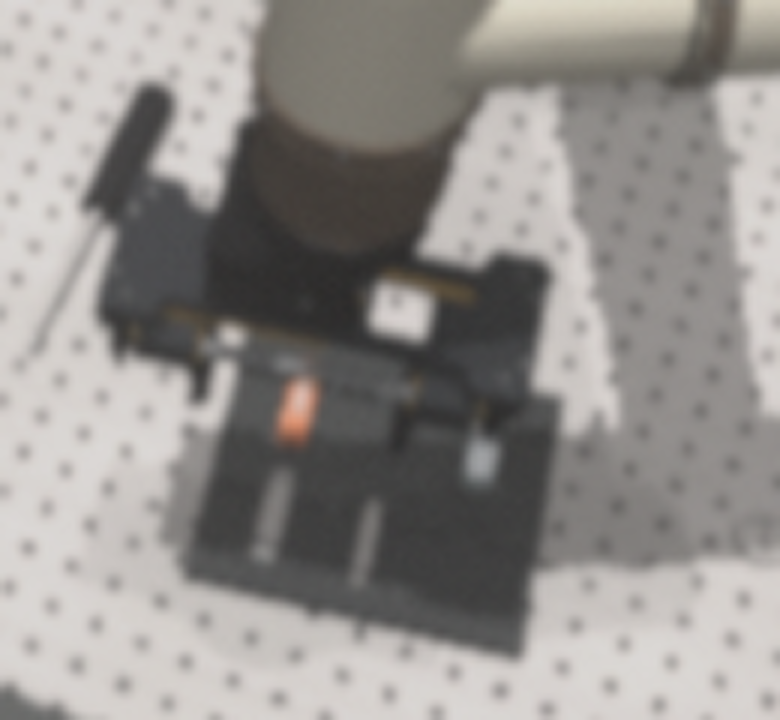

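Request:
move_arm --increments '[0.2, 0, 0, 0, 0, 0, 0.034, 0.2, 0, 0, 0.01, 0, 0, 0.034, 0.2, 0, 0, 0.02, 0, 0, 0.034, 0.2, 0, 0, 0.03, 0, 0, 0.034, 0.2, 0, 0, 0.042, 0, 0, 0.034, 0.2, 0, 0, 0.054, 0, 0, 0.034, 0.2, 0, 0, 0.066, 0, 0, 0.034, 0.2, 0, 0, 0.076, 0, 0, 0.034, 0.2, 0, 0, 0.084, 0, 0, 0.034, 0.2, 0, 0, 0.09, 0, 0, 0.034, 0.2, 0, 0, 0.094, 0, 0, 0.034, 0.2, 0, 0, 0.094, 0, 0, 0.034]'

```text
time_s: 3.2
tcp_pos: [0.6117, 0.1604, 0.0253]
ee_rot: [[-0.001, -0.152, 0.988], [-0.001, 0.988, 0.152], [-1.0, -0.0, -0.001]]
wrist_force: [0.4, 1.0, -0.5]
gripper_width: 0.396
```

```bash
python3 -c "
from mv import *
save('top','top2.png',(120,130,260,260),6);save('scene','scene2.png',(270,190,355,270),8)
plan([.6125,.1622,.0145],8.9)"
```

```text
t 3.3 pos [0.6125 0.1607 0.0266] yaw 8.78 F [0.3  0.55 0.6 ] w 0.388
turn [-0.12  0.03 -0.  ] shift [0.0121 0.0014 0.0003]
```

View pics/scene2.png

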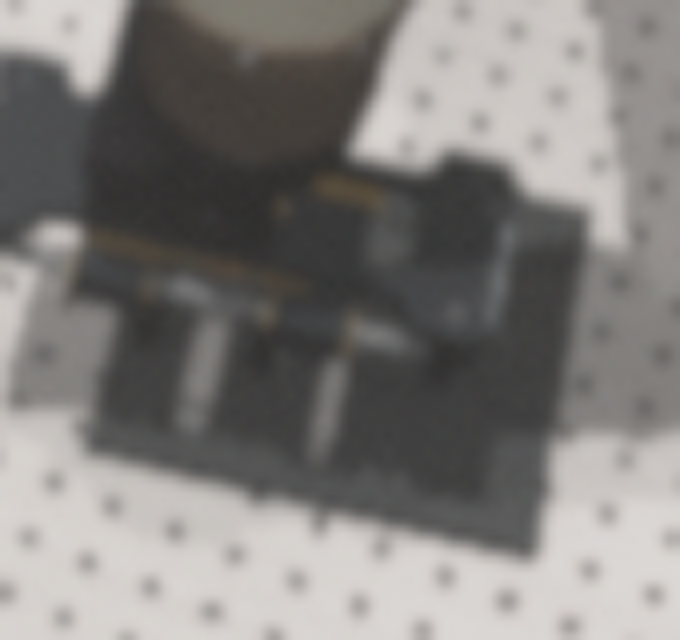

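Request:
move_arm --increments '[0, 0, 0, 0.004, 0.0005, 0, 0.034, 0, 0, 0, 0.008, 0.001, 0, 0.034, 0, 0, 0, 0.0115, 0.001, 0, 0.034, 0, 0, 0, 0.0115, 0.001, 0, 0.028, 0, 0, 0, 0.0115, 0.001, 0, 0.022, 0, 0, 0, 0.0115, 0.001, 0, 0.018, 0, 0, 0, 0.0115, 0.001, 0, 0.015, 0, 0, 0, 0.0115, 0.001, 0, 0.012, 0, 0, 0, 0.0115, 0.001, 0, 0.009, 0, 0, 0, 0.0115, 0.001, 0, 0.008, 0, 0, 0, 0.0115, 0.001, 0, 0.008, 0, 0, 0, 0.0115, 0.001, 0, 0.008]'

```text
time_s: 4.3
tcp_pos: [0.612, 0.1616, 0.0149]
ee_rot: [[0.0, -0.152, 0.988], [0.0, 0.988, 0.152], [-1.0, 0.0, 0.0]]
wrist_force: [0.0, -1.0, 0.6]
gripper_width: 0.095
```

```bash
python3 -c "
from mv import *
save('top','top3.png',(150,160,240,240),8);save('scene','scene3.png',(270,190,355,270),8)
plan([.6125,.1622,.0145],8.9)"
```

```text
t 4.4 pos [0.612  0.1616 0.0149] yaw 8.77 F [-0.33 -0.35  0.84] w 0.099
turn [-0.13 -0.    0.  ] shift [0.0004 0.0006 0.0006]
```

View pics/scene3.png

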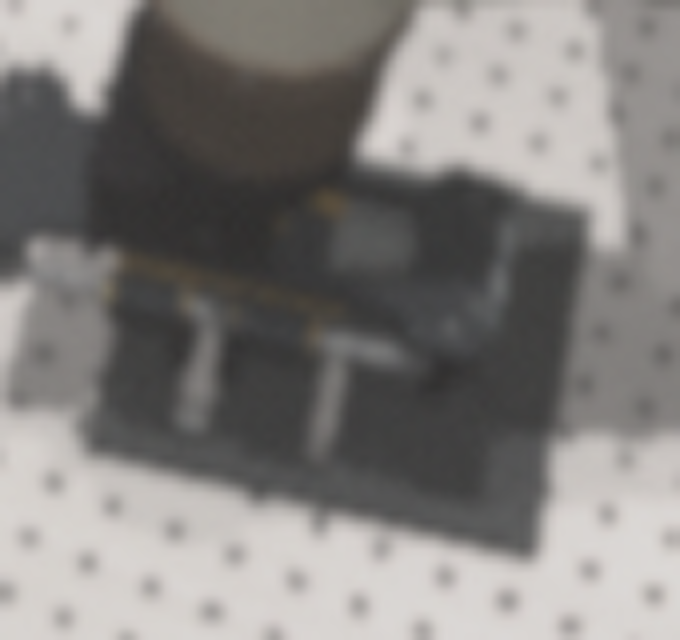

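View pics/top3.png

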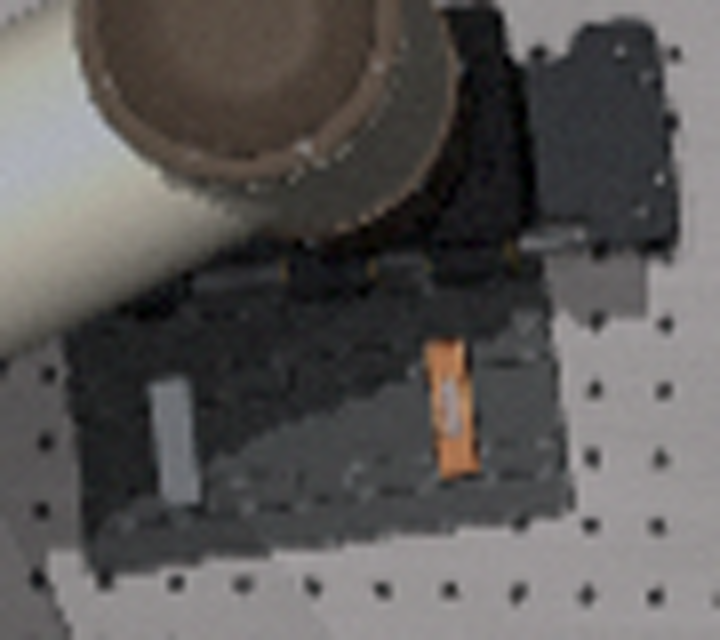

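Request:
move_arm --increments '[0, 0, 0, 0, 0, 0, 0.004, 0, 0, 0, 0, 0, 0, 0.004, 0, 0, 0, 0, 0, 0, 0.004]'

```text
time_s: 4.65
tcp_pos: [0.612, 0.1616, 0.0149]
ee_rot: [[0.0, -0.152, 0.988], [0.0, 0.988, 0.152], [-1.0, 0.0, 0.0]]
wrist_force: [0.5, 1.0, -0.4]
gripper_width: 0.051
```

```bash
python3 -c "
from mv import *
for z in(.007,.0145,.03,.077):
  for n,o,k in(('scene',(270,190),8),('top',(150,160),8)):
    print(z,n,(w2px(n,[.612,.1616,z])-o+.5)*k)
for n,o,k in(('scene',(270,190),8),('top',(150,160),8)):
  for d in(-.025,.025): print(n,'barrel end',(w2px(n,[.6125+d*.988,.1622+d*.155,.012])-o+.5)*k)
t=cv2.imread('pics/raw_scene2.png')[210:260,275:330];u=cv2.imread('pics/raw_scene3.png')[210:260,275:330];v=cv2.imread('pics/raw_scene0.png')[210:260,275:330]
cv2.imwrite('pics/cmp.png',cv2.convertScaleAbs(cv2.resize(np.hstack([v,t,u]),None,fx=4.8,fy=9,interpolation=cv2.INTER_CUBIC),alpha=1.5))
"
```

```text
0.007 scene [199.36729618 377.40800115]
0.007 top [435.52591416 221.97498632]
0.0145 scene [201.06645176 368.6147731 ]
0.0145 top [432.86001146 219.32910796]
0.03 scene [204.63618804 350.14118215]
0.03 top [427.24503402 213.75630615]
0.077 scene [215.96467232 291.51562325]
0.077 top [409.2974537  195.94353502]
scene barrel end [214.60498241 318.63797532]
scene barrel end [188.044284   428.93726767]
top barrel end [440.18556509 286.40455899]
top barrel end [424.1635081  151.49057722]
```

View pics/cmp.png

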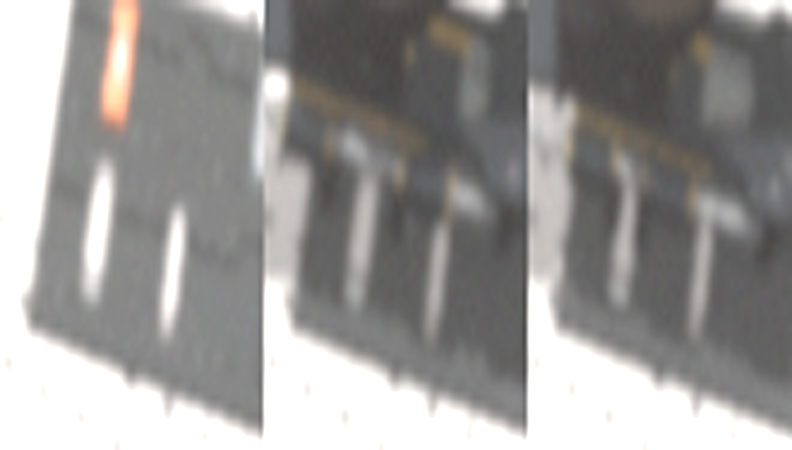

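```bash
python3 -c "
from mv import *
save('scene','s4.png')
def g(f,z):
    i=cv2.imread('pics/raw_'+f)[218:250,280:320]; i=cv2.resize(i,None,fx=18,fy=18,interpolation=cv2.INTER_CUBIC)
    return cv2.convertScaleAbs(i,alpha=2.2,beta=-40)
cv2.imwrite('pics/z4.png',g('s4.png',0));cv2.imwrite('pics/z2.png',g('scene2.png',0))
print(r.sense()['gripper_width'])
for z in (0.0065,.02,.04): print(z,[(w2px('scene',[.612-.152*a,.1616+.988*a,z])-[280,218]+.5)*18 for a in (-.017,0,.017)])
"
```

```text
0.054839111798890526
0.0065 [array([173.31219787, 323.25137915]), array([268.32298661, 346.47951634]), array([363.72625514, 369.80360657])]
0.02 [array([179.28910514, 287.36199284]), array([275.22917564, 310.73959018]), array([371.5693971, 334.2146918])]
0.04 [array([188.35843885, 232.90359047]), array([285.7091212 , 256.50526804]), array([383.47173932, 280.20681522])]
```

View pics/z4.png

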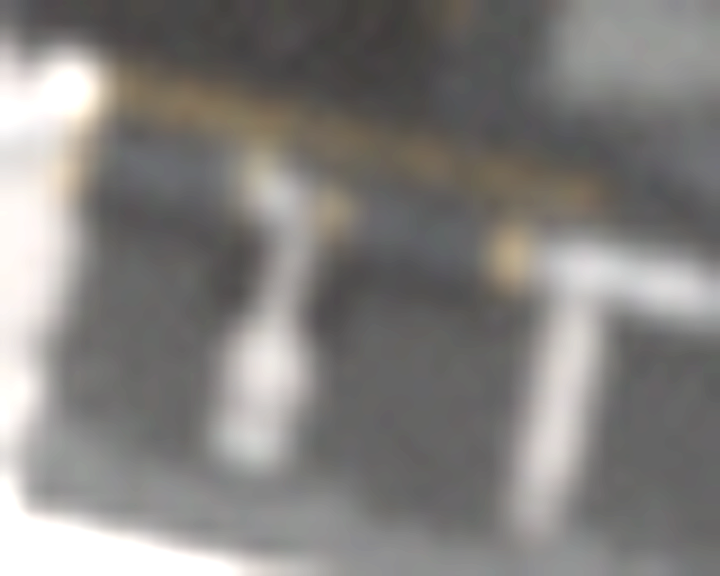

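View pics/z2.png

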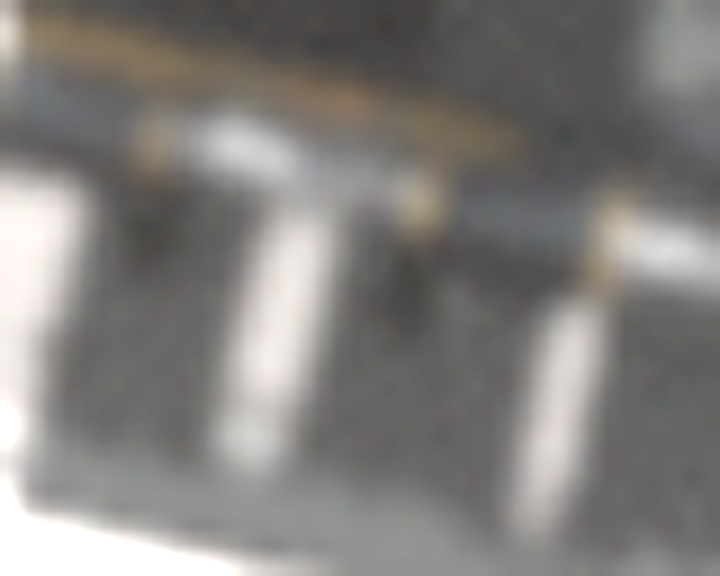

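Request:
move_arm --increments '[0, 0, 0, 0, 0, 0, 0.034, 0, 0, 0, 0, 0, 0, 0.034, 0, 0, 0, 0, 0, 0, 0.034, 0, 0, 0, 0, 0, 0, 0.034, 0, 0, 0, 0, 0, 0, 0.034, 0, 0, 0, 0, 0, 0, 0.034, 0, 0, 0, 0.001, 0, 0, 0.034, 0, 0, 0, 0.002, 0, 0, 0.034, 0, 0, 0, 0.002, 0, 0, 0.034]'

```text
time_s: 5.45
tcp_pos: [0.6118, 0.1615, 0.0125]
ee_rot: [[-0.001, -0.152, 0.988], [-0.0, 0.988, 0.152], [-1.0, -0.0, -0.001]]
wrist_force: [0.4, 0.2, -0.4]
gripper_width: 0.385
```

```bash
python3 -c "
from mv import *
save('scene','s5.png')
plan([.6125,.1622,.0145],8.9)
i=cv2.imread('pics/raw_s5.png')[218:250,280:320]; i=cv2.resize(i,None,fx=18,fy=18,interpolation=cv2.INTER_CUBIC)
cv2.imwrite('pics/z5.png',cv2.convertScaleAbs(i,alpha=2.2,beta=-40))
"
```

```text
t 5.5 pos [0.6119 0.1615 0.0126] yaw 8.76 F [ 0.58  0.24 -0.78] w 0.391
turn [-0.14 -0.02  0.01] shift [-0.0019  0.0006  0.0007]
```

View pics/z5.png

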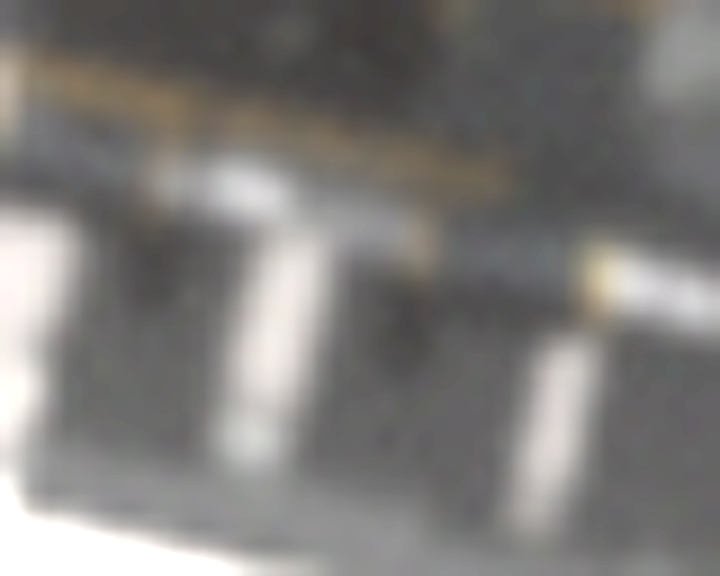

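Request:
move_arm --increments '[0, 0, 0, 0.001, 0, 0, 0.034, 0, 0, 0, 0.002, 0, 0, 0.034, 0, 0, 0, 0.003, 0, 0, 0.034, 0, 0, 0, 0.003, 0, 0, 0.034]'

```text
time_s: 5.83
tcp_pos: [0.6118, 0.1615, 0.0095]
ee_rot: [[-0.001, -0.152, 0.988], [-0.0, 0.988, 0.152], [-1.0, -0.0, -0.001]]
wrist_force: [0.5, 0.5, -0.5]
gripper_width: 0.388
```

Request:
move_arm --increments '[0, 0, 0, 0.001, 0, 0, 0.034, 0, 0, 0, 0.002, 0, 0, 0.034, 0, 0, 0, 0.002, 0, 0, 0.034]'

```text
time_s: 6.08
tcp_pos: [0.6119, 0.1615, 0.0076]
ee_rot: [[-0.0, -0.152, 0.988], [-0.0, 0.988, 0.152], [-1.0, -0.0, -0.0]]
wrist_force: [0.2, -0.6, -0.1]
gripper_width: 0.394
```

Request:
move_arm --increments '[0, 0, 0, 0, 0, 0, 0.028, 0, 0, 0, 0, 0, 0, 0.022, 0, 0, 0, 0, 0, 0, 0.018, 0, 0, 0, 0, 0, 0, 0.015, 0, 0, 0, 0, 0, 0, 0.012, 0, 0, 0, 0, 0, 0, 0.01, 0, 0, 0, 0, 0, 0, 0.01, 0, 0, 0, 0, 0, 0, 0.01, 0, 0, 0, 0, 0, 0, 0.01]'

```text
time_s: 6.83
tcp_pos: [0.612, 0.1616, 0.0079]
ee_rot: [[0.0, -0.152, 0.988], [0.0, 0.988, 0.152], [-1.0, 0.0, 0.0]]
wrist_force: [-0.4, -0.2, 0.9]
gripper_width: 0.115
```

Request:
move_arm --increments '[0, 0, 0, 0, 0, 0, 0.032, 0, 0, 0, 0, 0, 0, 0.032, 0, 0, 0, 0, 0, 0, 0.032, 0, 0, 0, 0, 0, 0, 0.032, 0, 0, 0, 0, 0, 0, 0.032, 0, 0, 0, 0.001, 0, 0, 0.032, 0, 0, 0, 0.002, 0, 0, 0.032, 0, 0, 0, 0.002, 0, 0, 0.032]'

```text
time_s: 7.5
tcp_pos: [0.6118, 0.1615, 0.0055]
ee_rot: [[-0.0, -0.152, 0.988], [-0.0, 0.988, 0.152], [-1.0, -0.0, -0.001]]
wrist_force: [-0.7, -0.4, 0.7]
gripper_width: 0.362
```

```bash
python3 -c "
from mv import *
save('scene','s6.png');save('top','t6.png',(150,160,240,240),8)
plan([.6125,.1622,.0145],8.9)
i=cv2.imread('pics/raw_s6.png')[218:250,280:320]; i=cv2.resize(i,None,fx=18,fy=18,interpolation=cv2.INTER_CUBIC)
cv2.imwrite('pics/z6.png',cv2.convertScaleAbs(i,alpha=2.2,beta=-40))
"
```

```text
t 7.6 pos [0.6119 0.1615 0.0057] yaw 8.76 F [-0.22  0.46  0.16] w 0.364
turn [-0.14 -0.01  0.01] shift [-0.0088  0.0006  0.0007]
```

View pics/z6.png

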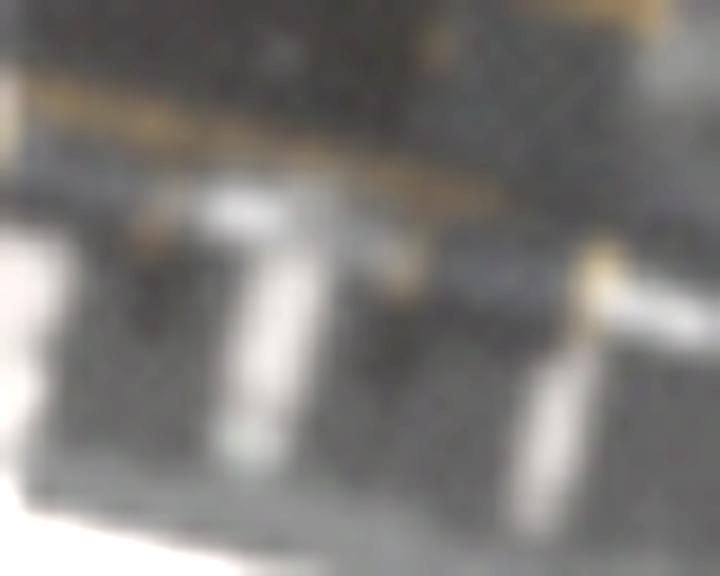

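Request:
move_arm --increments '[0, 0, 0, 0, 0, 0, 0.026, 0, 0, 0, 0, 0, 0, 0.022, 0, 0, 0, 0, 0, 0, 0.018, 0, 0, 0, 0, 0, 0, 0.014, 0, 0, 0, 0, 0, 0, 0.011, 0, 0, 0, 0, 0, 0, 0.009, 0, 0, 0, 0, 0, 0, 0.009, 0, 0, 0, 0, 0, 0, 0.009]'

```text
time_s: 8.27
tcp_pos: [0.612, 0.1616, 0.0059]
ee_rot: [[0.0, -0.152, 0.988], [0.0, 0.988, 0.152], [-1.0, 0.0, 0.0]]
wrist_force: [0.3, -0.3, 0.5]
gripper_width: 0.11
```

Request:
move_arm --increments '[0, 0, 0, 0, 0, 0, 0.006, 0, 0, 0, 0, 0, 0, 0.003, 0, 0, 0, 0, 0, 0, 0.0, 0, 0, 0, 0, 0, 0, 0.0, 0, 0, 0, 0, 0, 0, 0.0]'

```text
time_s: 8.68
tcp_pos: [0.6126, 0.1617, 0.0071]
ee_rot: [[0.001, -0.153, 0.988], [0.0, 0.988, 0.153], [-1.0, 0.0, 0.002]]
wrist_force: [-0.7, -0.1, 4.8]
gripper_width: 0.006
```

```bash
python3 -c "
from mv import *
save('scene','s7.png');save('top','t7.png',(170,160,240,220),10)
plan([.6125,.1622,.0145],8.9)
i=cv2.imread('pics/raw_s7.png')[218:250,280:320]; i=cv2.resize(i,None,fx=18,fy=18,interpolation=cv2.INTER_CUBIC)
cv2.imwrite('pics/z7.png',cv2.convertScaleAbs(i,alpha=2.2,beta=-40))
"
```

```text
t 8.7833 pos [0.6126 0.1617 0.0071] yaw 8.8 F [-0.76  0.02  6.19] w 0.001
turn [-0.1   0.09 -0.  ] shift [-0.0074  0.0005 -0.0001]
```

View pics/z7.png

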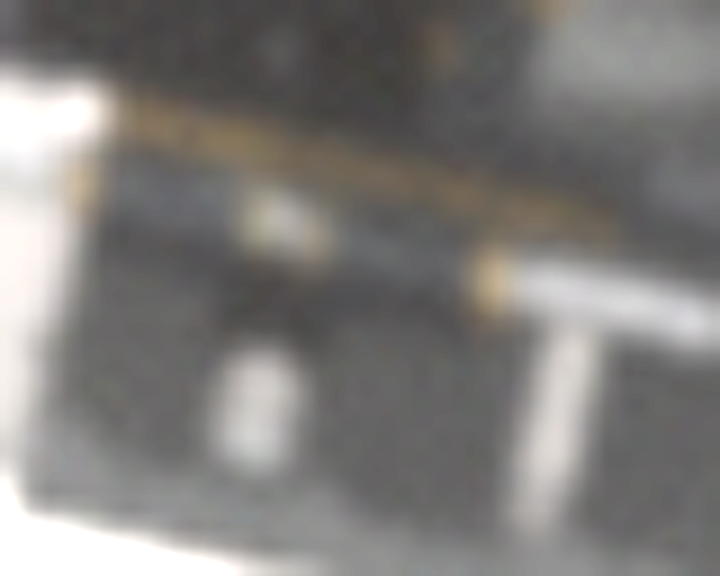

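View pics/t7.png

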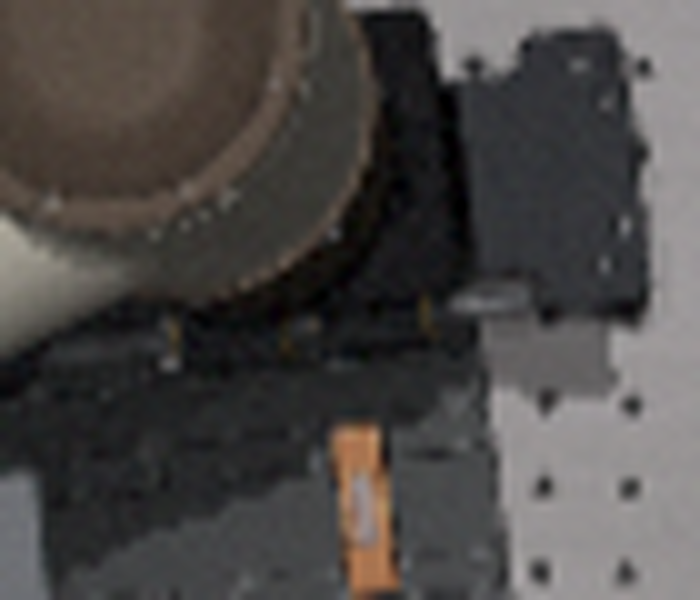

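Request:
move_arm --increments '[0, 0, 0, -0.001, 0, 0, 0.01, 0, 0, 0, -0.001, 0, 0, 0.02, 0, 0, 0, -0.001, 0, 0, 0.032, 0, 0, 0, -0.001, 0, 0, 0.032, 0, 0, 0, 0, 0, 0, 0.032, 0, 0, 0, 0.002, 0, 0, 0.032, 0, 0, 0, 0.004, 0, 0, 0.032, 0, 0, 0, 0.006, 0, 0, 0.032, 0, 0, 0, 0.006, 0, 0, 0.032]'

```text
time_s: 9.53
tcp_pos: [0.6115, 0.1613, -0.0009]
ee_rot: [[-0.001, -0.152, 0.988], [-0.001, 0.988, 0.152], [-1.0, -0.0, -0.001]]
wrist_force: [0.0, -0.5, -0.6]
gripper_width: 0.367
```

Request:
move_arm --increments '[0, 0, 0, 0.001, 0, 0, 0.032, 0, 0, 0, 0.002, 0, 0, 0.032, 0, 0, 0, 0.003, 0, 0, 0.032, 0, 0, 0, 0.0035, 0, 0, 0.032, 0, 0, 0, 0.0035, 0, 0, 0.032]'

```text
time_s: 9.95
tcp_pos: [0.6119, 0.1615, -0.0038]
ee_rot: [[-0.0, -0.152, 0.988], [-0.0, 0.988, 0.152], [-1.0, -0.0, -0.0]]
wrist_force: [-0.2, 0.2, -0.2]
gripper_width: 0.368
```

Request:
move_arm --increments '[0, 0, 0, 0.001, 0.0, 0, 0.03, 0, 0, 0, 0.001, 0.0, 0, 0.026, 0, 0, 0, 0.001, 0.0, 0, 0.022, 0, 0, 0, 0.001, 0.0, 0, 0.018, 0, 0, 0, 0.001, 0.0, 0, 0.015, 0, 0, 0, 0.001, 0.0, 0, 0.013, 0, 0, 0, 0.001, 0.0, 0, 0.011, 0, 0, 0, 0.001, 0.0, 0, 0.009, 0, 0, 0, 0.001, 0.0, 0, 0.009, 0, 0, 0, 0.001, 0.0, 0, 0.009]'

```text
time_s: 10.78
tcp_pos: [0.612, 0.1616, -0.0046]
ee_rot: [[0.0, -0.152, 0.988], [0.0, 0.988, 0.152], [-1.0, 0.0, 0.0]]
wrist_force: [0.2, 0.5, 0.1]
gripper_width: 0.145
```

Request:
move_arm --increments '[0, 0, 0, 0, 0, 0, 0.004, 0, 0, 0, 0, 0, 0, 0.0, 0, 0, 0, 0, 0, 0, 0.0, 0, 0, 0, 0, 0, 0, 0.0]'

```text
time_s: 11.12
tcp_pos: [0.612, 0.1616, -0.0046]
ee_rot: [[0.0, -0.152, 0.988], [0.0, 0.988, 0.152], [-1.0, 0.0, 0.0]]
wrist_force: [-0.8, 0.1, 0.4]
gripper_width: 0.15
```

Request:
move_arm --increments '[0, 0, 0, -0.003, 0, 0, 0, 0, 0, 0, -0.008, 0, 0, 0, 0, 0, 0, -0.016, 0, 0, 0, 0, 0, 0, -0.028, 0, 0, 0, 0, 0, 0, -0.044, 0, 0, 0, 0, 0, 0, -0.064, 0, 0, 0, 0, 0, 0, -0.088, 0, 0, 0, 0, 0, 0, -0.11, 0, 0, 0, 0, 0, 0, -0.13, 0, 0, 0, 0, 0, 0, -0.145, 0, 0, 0, 0, 0, 0, -0.15, 0, 0, 0, 0, 0, 0, -0.15, 0, 0, 0]'

```text
time_s: 12.12
tcp_pos: [0.6129, 0.162, 0.1481]
ee_rot: [[0.004, -0.153, 0.988], [0.002, 0.988, 0.153], [-1.0, 0.001, 0.005]]
wrist_force: [-0.0, 0.4, -0.1]
gripper_width: 0.152
```

```bash
python3 -c "
from mv import *
save('scene','s8.png',(255,170,355,265),8)
plan([.5436,-.202,.146],18.8)
"
```

```text
t 12.1667 pos [0.612  0.1617 0.1463] yaw 8.75 F [ 0.    0.34 -0.23] w 0.151
turn [-10.05   0.09  -0.04] shift [-2.00e-04 -3.49e-01 -1.23e-01]
```

View pics/s8.png

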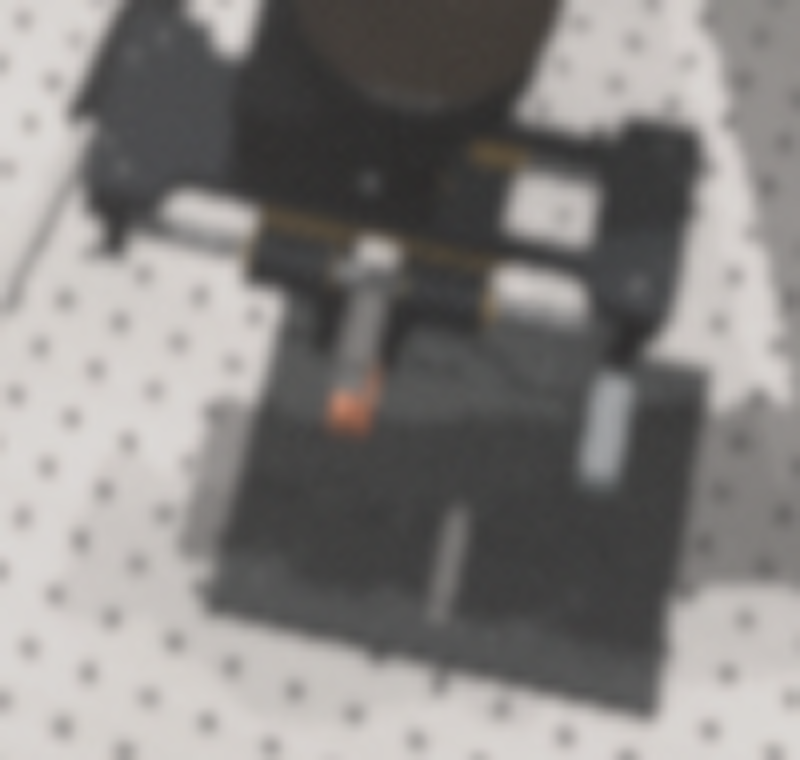

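Request:
move_arm --increments '[0, 0, 0, 0, -0.02, -0.007, 0, -1, 0, 0, 0, -0.05, -0.018, 0, -2, 0, 0, 0, -0.082, -0.029, 0, -3, 0, 0, 0, -0.115, -0.041, 0, -4, 0, 0, 0, -0.15, -0.053, 0, -5, 0, 0, 0, -0.185, -0.065, 0, -6, 0, 0, 0, -0.22, -0.078, 0, -7, 0, 0, 0, -0.255, -0.09, 0, -8, 0, 0, 0, -0.29, -0.102, 0, -9, 0, 0, 0, -0.32, -0.113, 0, -10, 0, 0, 0, -0.34, -0.12, 0, -10, 0, 0, 0, -0.349, -0.123, 0]'

```text
time_s: 13.17
tcp_pos: [0.5417, -0.2045, 0.1437]
ee_rot: [[-0.003, -0.319, 0.948], [0.0, 0.948, 0.319], [-1.0, 0.002, -0.003]]
wrist_force: [-1.0, -0.3, 0.2]
gripper_width: 0.149
```

```bash
python3 -c "
from mv import *
plan([.544,-.2025,.066],18.8)
"
```

```text
t 13.1667 pos [ 0.5417 -0.2045  0.1437] yaw 18.6 F [-1.04 -0.3   0.16] w 0.149
turn [-0.2  -0.18 -0.09] shift [0.0777 0.0011 0.003 ]
```

Request:
move_arm --increments '[0, 0, 0, 0, 0, 0, 0, 0, 0, 0, 0.015, 0, 0, 0, 0, 0, 0, 0.03, 0, 0, 0, 0, 0, 0, 0.045, 0, 0, 0, 0, 0, 0, 0.06, 0, 0, 0, 0, 0, 0, 0.07, 0, 0, 0, 0, 0, 0, 0.078, 0, 0, 0, 0, 0, 0, 0.08, 0, 0, 0, 0, 0, 0, 0.08, 0, 0, 0]'

```text
time_s: 13.92
tcp_pos: [0.5436, -0.2016, 0.0648]
ee_rot: [[-0.001, -0.322, 0.947], [0.0, 0.947, 0.322], [-1.0, 0.0, -0.001]]
wrist_force: [-0.2, 0.0, 0.4]
gripper_width: 0.146
```

```bash
cat > see.py <<'E'
from ov import *
import sys
f=sys.argv[1]
save('scene','S'+f+'.png');save('top','T'+f+'.png')
x,y,yaw=.5645,-.195,18.8
s=r.sense();p=s['tcp_pos'];print(p)
def cyl(px,py):
    a=np.radians(yaw);d=np.array([px-x,py-y])*1000;l=np.array([[np.cos(a),np.sin(a)],[-np.sin(a),np.cos(a)]])@d
    z=(p[2]+.0166)*1000
    L=[];t=np.linspace(0,2*np.pi,17)
    for e in(-25,25):
        P=[(l[0]+e,l[1]+7*np.cos(q),z+7*np.sin(q)) for q in t];L+=[((u,v),(0,255,255)) for u,v in zip(P,P[1:])]
    return L
L=[l for l in holder() if l[1]==(0,255,0)]+cyl(p[0],p[1])
c=(183,150,228,210)
for nm,LL in(('p',[]),('o',L)): draw('pics/raw_S'+f+'.png','scene',LL,x,y,yaw,c,9,nm+'.png')
cv2.imwrite('pics/see_s'+f+'.png',np.hstack([cv2.imread('pics/p.png'),cv2.imread('pics/o.png')]))
c=(295,165,345,230)
for nm,LL in(('p',[]),('o',L)): draw('pics/raw_T'+f+'.png','top',LL,x,y,yaw,c,8,nm+'.png')
cv2.imwrite('pics/see_t'+f+'.png',np.hstack([cv2.imread('pics/p.png'),cv2.imread('pics/o.png')]))
E
python3 see.py 1; python3 -c "
from mv import *
plan([.544,-.2025,.066],18.8)
"
```

```text
[ 0.54429583 -0.20199393  0.06600075]
t 14.0167 pos [ 0.5443 -0.202   0.066 ] yaw 18.79 F [ 0.32 -0.38 -0.89] w 0.146
turn [-0.01  0.06  0.04] shift [ 0.     -0.0004 -0.0004]
```

View pics/see_s1.png

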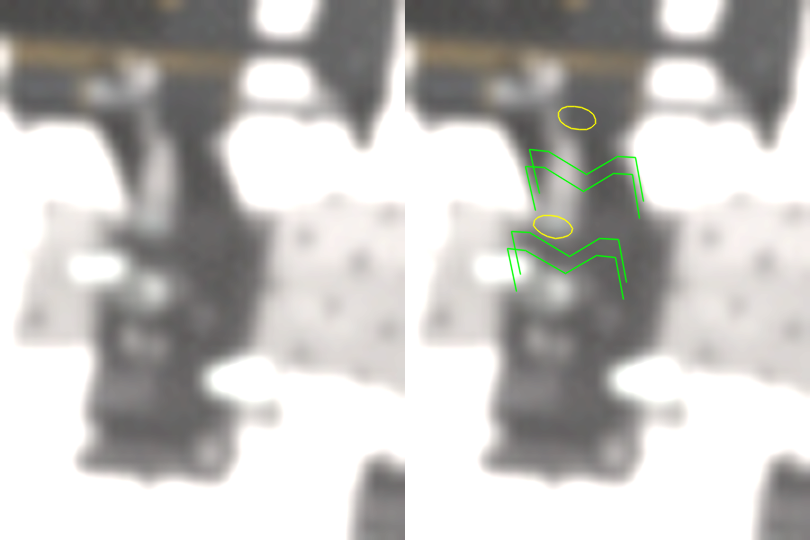

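View pics/see_t1.png

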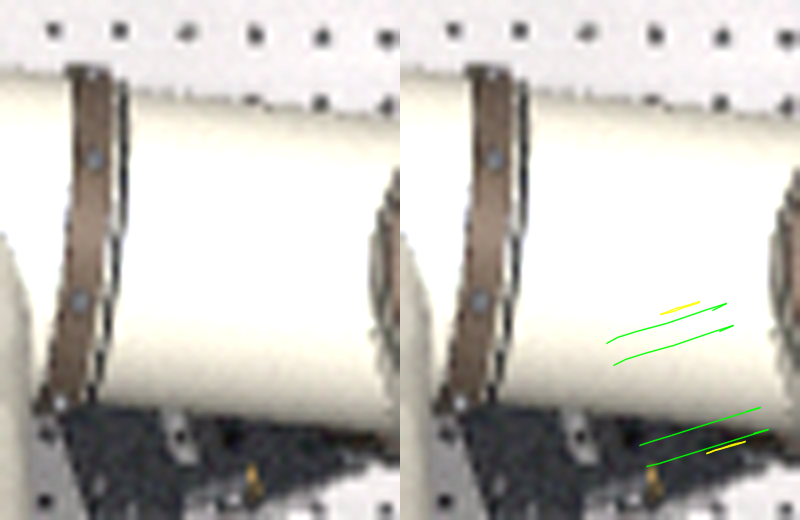

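Request:
move_arm --increments '[0, 0, 0, 0.003, 0, 0.001, 0, 0, 0, 0, 0.007, 0, 0.001, 0, 0, 0, 0, 0.011, 0, 0.001, 0, 0, 0, 0, 0.014, 0, 0.001, 0, 0, 0, 0, 0.017, 0, 0.001, 0, 0, 0, 0, 0.019, 0, 0.001, 0, 0, 0, 0, 0.02, 0, 0.001, 0, 0, 0, 0, 0.02, 0, 0.001, 0]'

```text
time_s: 14.68
tcp_pos: [0.5444, -0.2018, 0.045]
ee_rot: [[-0.001, -0.322, 0.947], [0.0, 0.947, 0.322], [-1.0, 0.0, -0.001]]
wrist_force: [0.2, 0.2, -1.2]
gripper_width: 0.152
```

Request:
move_arm --increments '[0, 0, 0, 0.0005, 0, 0, 0, 0, 0, 0, 0.001, 0, 0, 0, 0, 0, 0, 0.0015, 0, 0, 0, 0, 0, 0, 0.002, 0, 0, 0, 0, 0, 0, 0.002, 0, 0, 0]'

```text
time_s: 15.1
tcp_pos: [0.5449, -0.202, 0.0438]
ee_rot: [[0.001, -0.322, 0.947], [-0.0, 0.947, 0.322], [-1.0, -0.001, 0.001]]
wrist_force: [-0.8, -0.9, 1.1]
gripper_width: 0.15
```

```bash
python3 see.py 2;  python3 -c "
from mv import *
plan([.544,-.2025,.066],18.8)
"
```

```text
[ 0.54488335 -0.2019975   0.0437851 ]
t 15.2 pos [ 0.5449 -0.202   0.0438] yaw 18.78 F [ 0.32 -0.07  1.39] w 0.152
turn [-0.02  0.04  0.04] shift [-0.0222 -0.0002 -0.001 ]
```

View pics/see_s2.png

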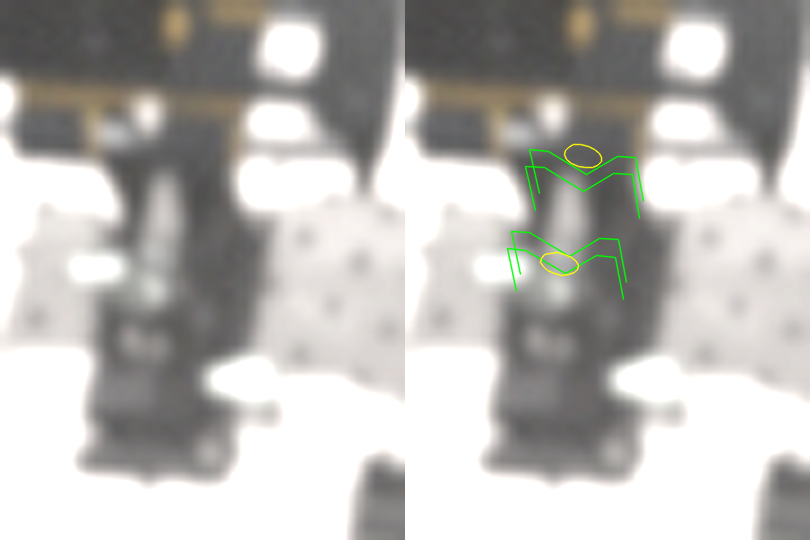

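Request:
move_arm --increments '[0, 0, 0, 0.0004, 0, 0, 0, 0, 0, 0, 0.0008, 0, 0, 0, 0, 0, 0, 0.0008, 0, 0, 0]'

```text
time_s: 15.45
tcp_pos: [0.5451, -0.2022, 0.0434]
ee_rot: [[0.001, -0.322, 0.947], [-0.001, 0.947, 0.322], [-1.0, -0.001, 0.001]]
wrist_force: [-1.2, -1.7, 5.3]
gripper_width: 0.147
```

Request:
move_arm --increments '[0, 0, 0, -0.0003, -0.0005, 0, 0, 0, 0, 0, -0.0003, -0.001, 0, 0, 0, 0, 0, -0.0003, -0.001, 0, 0]'

```text
time_s: 15.7
tcp_pos: [0.5452, -0.2025, 0.0432]
ee_rot: [[0.001, -0.322, 0.947], [0.0, 0.947, 0.322], [-1.0, 0.0, 0.001]]
wrist_force: [-0.3, 0.9, 4.5]
gripper_width: 0.149
```

Request:
move_arm --increments '[0, 0, 0, 0, 0, 0, 0.013, 0, 0, 0, 0, 0, 0, 0.015, 0, 0, 0, 0, 0, 0, 0.017, 0, 0, 0, 0, 0, 0, 0.02, 0, 0, 0, 0, 0, 0, 0.024, 0, 0, 0, 0, 0, 0, 0.03, 0, 0, 0, 0, 0, 0, 0.036, 0, 0, 0, 0, 0, 0, 0.036, 0, 0, 0, 0, 0, 0, 0.036]'

```text
time_s: 16.45
tcp_pos: [0.5448, -0.2027, 0.0427]
ee_rot: [[-0.0, -0.322, 0.947], [0.0, 0.947, 0.322], [-1.0, 0.0, -0.0]]
wrist_force: [0.8, -0.9, -0.9]
gripper_width: 0.4
```

Request:
move_arm --increments '[0, 0, 0, -0.004, 0, 0, 0.036, 0, 0, 0, -0.01, 0, 0, 0.036, 0, 0, 0, -0.02, 0, 0, 0.036, 0, 0, 0, -0.032, 0, 0, 0.036, 0, 0, 0, -0.046, 0, 0, 0.036, 0, 0, 0, -0.06, 0, 0, 0.036, 0, 0, 0, -0.075, 0, 0, 0.036, 0, 0, 0, -0.09, 0, 0, 0.036, 0, 0, 0, -0.105, 0, 0, 0.036, 0, 0, 0, -0.118, 0, 0, 0.036, 0, 0, 0, -0.125, 0, 0, 0.036, 0, 0, 0, -0.125, 0, 0, 0.036]'

```text
time_s: 17.45
tcp_pos: [0.5461, -0.203, 0.1706]
ee_rot: [[0.005, -0.322, 0.947], [-0.001, 0.947, 0.322], [-1.0, -0.002, 0.004]]
wrist_force: [0.7, -0.1, 0.5]
gripper_width: 0.411
```

```bash
python3 see.py 3;  python3 -c "
from mv import *
plan([.544,-.2025,.066],18.8)
"
```

```text
[ 0.54467607 -0.20260217  0.16794718]
t 17.55 pos [ 0.5447 -0.2026  0.1679] yaw 18.75 F [-0.29  0.37 -0.59] w 0.411
turn [-0.05  0.02 -0.01] shift [ 0.1019  0.0003 -0.0006]
```

View pics/see_s3.png

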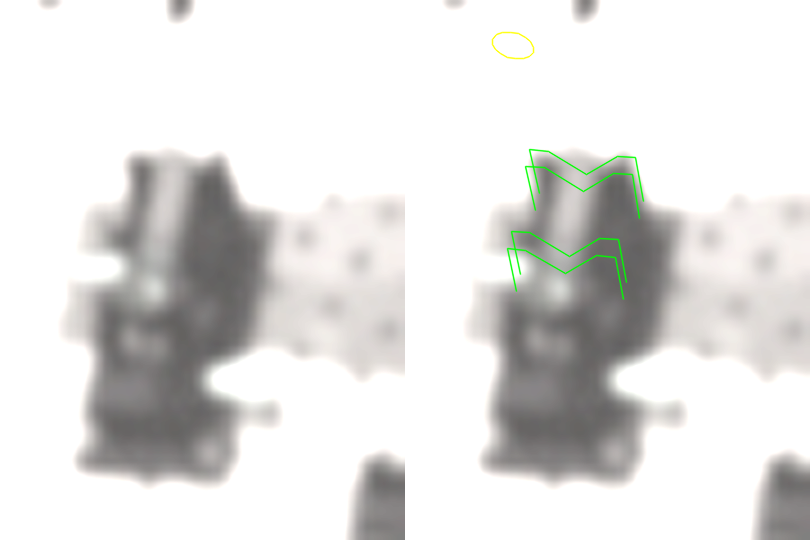

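```bash
python3 -c "
from mv import *
plan([.66,0.0,.2],18.8)
"
```

```text
t 17.55 pos [ 0.5447 -0.2026  0.1679] yaw 18.75 F [-0.29  0.37 -0.59] w 0.411
turn [-0.05  0.02 -0.01] shift [-0.032   0.1548  0.1743]
```

Request:
move_arm --increments '[0, 0, 0, -0.01, 0.01, 0.01, 0.03, 0, 0, 0, -0.02, 0.03, 0.033, 0.02, 0, 0, 0, -0.032, 0.055, 0.06, 0.01, 0, 0, 0, -0.032, 0.08, 0.09, 0, 0, 0, 0, -0.032, 0.105, 0.118, 0, 0, 0, 0, -0.032, 0.13, 0.146, 0, 0, 0, 0, -0.032, 0.15, 0.168, 0, 0, 0, 0, -0.032, 0.155, 0.174, 0, 0, 0, 0, -0.032, 0.155, 0.174, 0]'

```text
time_s: 18.3
tcp_pos: [0.6603, 0.0027, 0.1984]
ee_rot: [[-0.002, -0.325, 0.946], [-0.0, 0.946, 0.325], [-1.0, 0.0, -0.002]]
wrist_force: [-0.5, -0.7, -0.7]
gripper_width: 0.008
```

```bash
python3 see.py 4; python3 -c "
import cv2
i=cv2.imread('pics/raw_T4.png');cv2.imwrite('pics/T4full.png',cv2.resize(i,None,fx=1.5,fy=1.5))"
```

```text
[ 6.59165710e-01 -1.30798165e-05  1.99091901e-01]
```

View pics/see_t4.png

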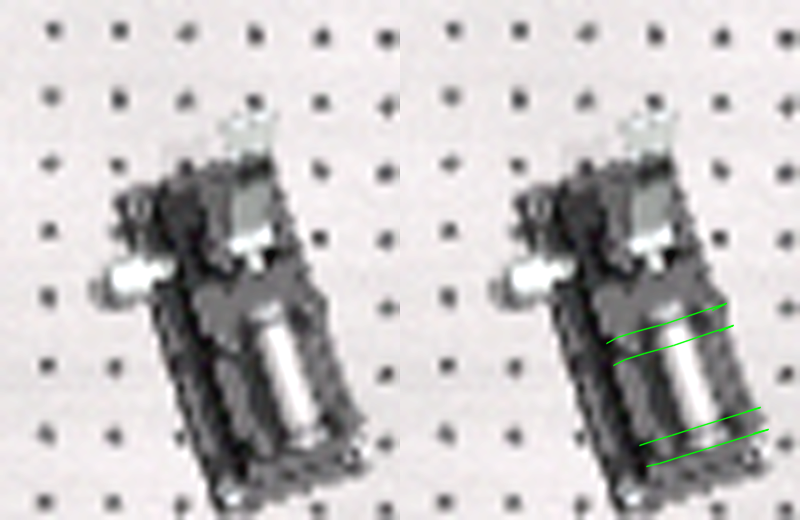

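View pics/T4full.png

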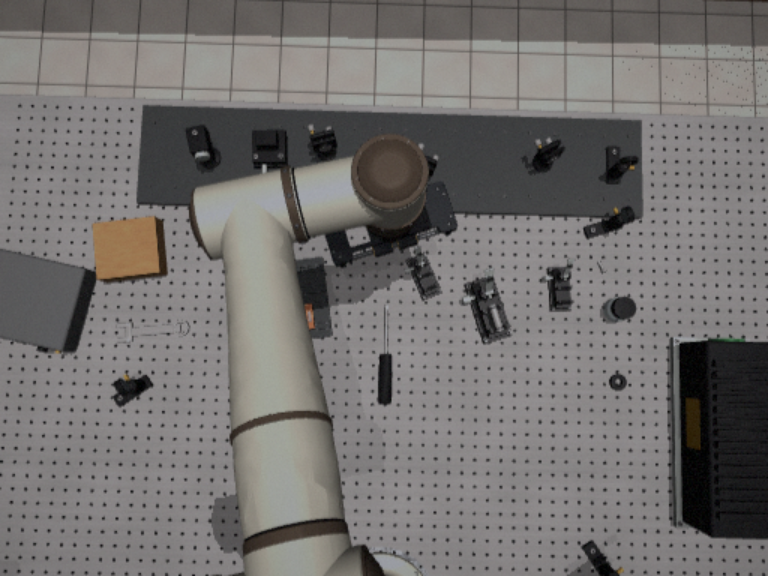

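Run:
```python
from h import *
i=cv2.imread('pics/raw_T4.png')[195:230,315:345];j=cv2.imread('pics/raw_top0.png')[195:230,315:345]
o=np.hstack([cv2.resize(k,None,fx=13,fy=13,interpolation=cv2.INTER_CUBIC) for k in(j,i)])
cv2.imwrite('pics/bz.png',cv2.convertScaleAbs(o,alpha=1.8))
```

```text
(no output)
```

View pics/bz.png

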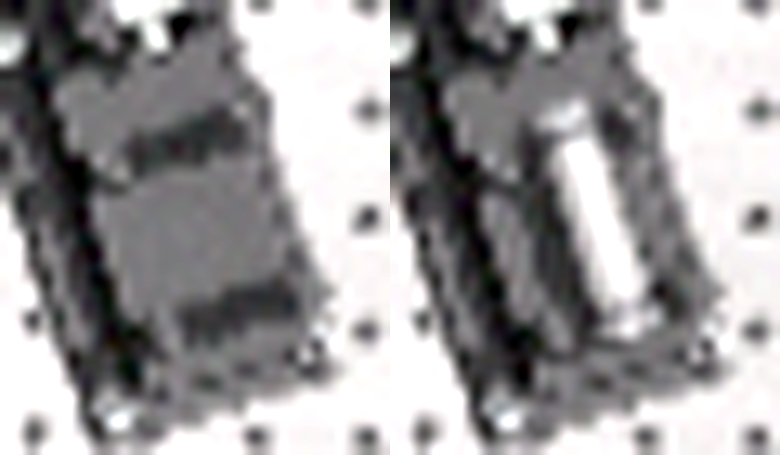

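Run:
```python
from h import *
a=px2w('top',327.2,201.96,.067);b=px2w('top',333.2,220.65,.062);m=(a+b)/2
u=px2w('top',328.96,205.27,.0565);v=px2w('top',333.1,218.5,.0565);s=(u+v)/2
y=np.radians(18.8);e=np.array([np.cos(y),np.sin(y),0]);f=np.array([-np.sin(y),np.cos(y),0])
print(np.linalg.norm(a-b),m,s,(m-s)@e,(m-s)@f, np.linalg.norm(u-v))
```

```text
0.05462026314922252 [ 0.54644513 -0.19941145  0.0645    ] [ 0.54550696 -0.20312265  0.0565    ] 0.002084108237854214 0.0032108682905392263 0.03872665460295059
```

View pics/see_s4.png

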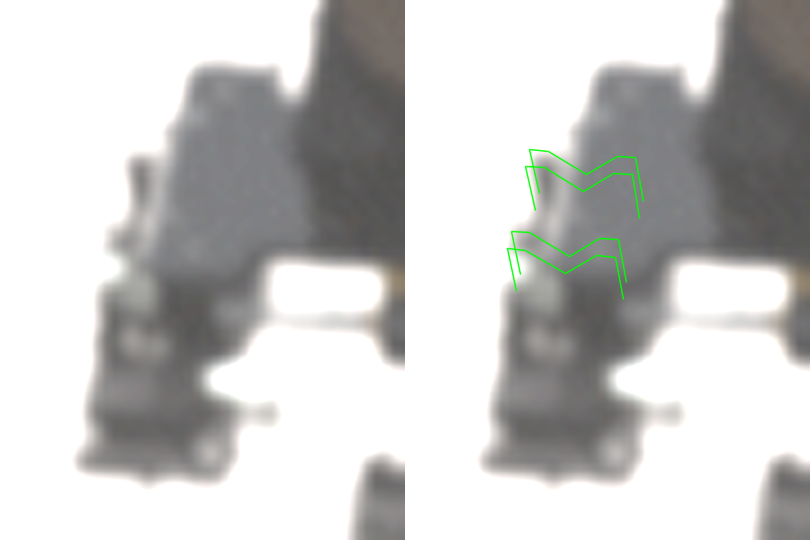

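```bash
python3 -c "
from mv import *
plan([.6502,-.1665,.2],18.8)
"
```

```text
t 18.4 pos [ 0.6592 -0.      0.1991] yaw 18.79 F [ 0.43 -1.19 -0.4 ] w 0.007
turn [-0.01 -0.12 -0.01] shift [-0.0008 -0.1547 -0.0621]
```

Request:
move_arm --increments '[0, 0, 0, 0, -0.02, -0.008, 0, 0, 0, 0, 0, -0.045, -0.018, 0, 0, 0, 0, 0, -0.075, -0.03, 0, 0, 0, 0, 0, -0.105, -0.042, 0, 0, 0, 0, 0, -0.13, -0.052, 0, 0, 0, 0, 0, -0.147, -0.059, 0, 0, 0, 0, 0, -0.155, -0.062, 0, 0, 0, 0, 0.02, -0.155, -0.062, 0, 0, 0, 0, 0.045, -0.155, -0.062, 0, 0, 0, 0, 0.07, -0.155, -0.062, 0, 0, 0, 0, 0.09, -0.155, -0.062, 0, 0, 0, 0, 0.1, -0.155, -0.062, 0]'

```text
time_s: 19.4
tcp_pos: [0.6485, -0.1669, 0.0969]
ee_rot: [[-0.005, -0.32, 0.947], [0.001, 0.947, 0.32], [-1.0, 0.003, -0.005]]
wrist_force: [-0.4, 0.1, -0.1]
gripper_width: 0.005
```

```bash
python3 -c "
from mv import *
save('scene','s9.png',(170,130,260,220),8)
plan([.6502,-.1665,.1],18.8)
o=np.array([.565,-.1955]);y=np.radians(18.8)
print((w2px('scene',[.6502,-.1665,.112])-[170,130]+.5)*8,(w2px('scene',[.565+.028*np.cos(y),-.1955+.028*np.sin(y),.073])-[170,130]+.5)*8,(w2px('scene',[.565+.058*np.cos(y),-.1955+.058*np.sin(y),.135])-[170,130]+.5)*8)
"
```

```text
t 19.45 pos [ 0.6481 -0.1667  0.0958] yaw 18.69 F [ 0.28  0.96 -2.04] w 0.009
turn [-0.11 -0.36 -0.19] shift [-0.0042 -0.0005  0.002 ]
[183.81137285 496.9113081 ] [225.81323021 424.06762825] [191.12407259 393.85252119]
```

View pics/s9.png

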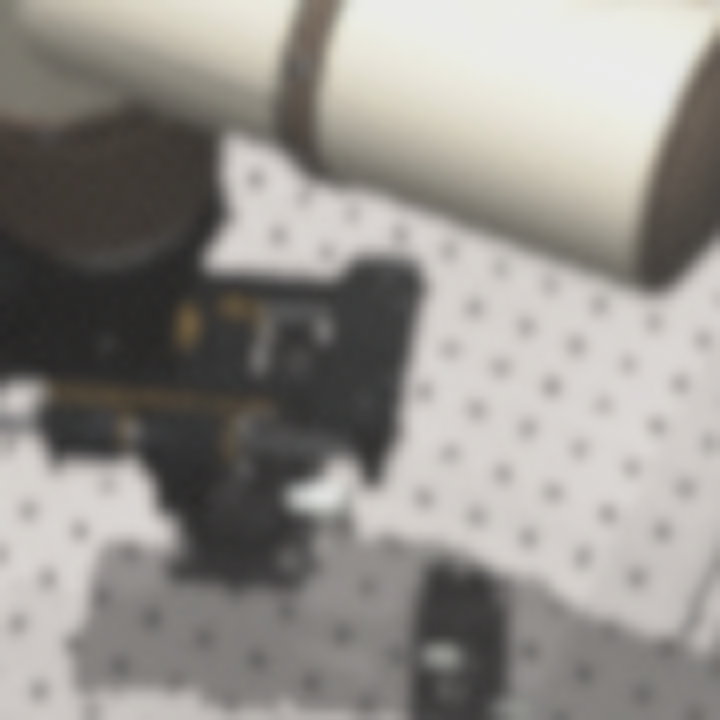

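Request:
move_arm --increments '[0, 0, 0, 0, 0, -0.006, 0, 0, 0, 0, 0, 0, -0.014, 0, 0, 0, 0, 0, 0, -0.02, 0, 0, 0, 0, 0, 0, -0.025, 0, 0, 0, 0, 0, 0, -0.03, 0, 0, 0, 0, 0, 0, -0.035, 0, 0, 0, 0, 0, 0, -0.04, 0, 0, 0, 0, 0, 0, -0.045, 0, 0, 0, 0, 0, 0, -0.05, 0]'

```text
time_s: 20.2
tcp_pos: [0.6025, -0.183, 0.0996]
ee_rot: [[-0.001, -0.322, 0.947], [0.0, 0.947, 0.322], [-1.0, 0.001, -0.001]]
wrist_force: [2.7, -0.1, 1.6]
gripper_width: 0.006
```

Request:
move_arm --increments '[0, 0, 0, 0, 0, -0.005, 0, 0, 0, 0, 0, 0, -0.01, 0, 0, 0, 0, 0, 0, -0.015, 0, 0, 0, 0, 0, 0, -0.018, 0]'

```text
time_s: 20.53
tcp_pos: [0.5849, -0.1887, 0.0991]
ee_rot: [[-0.003, -0.321, 0.947], [0.0, 0.947, 0.321], [-1.0, 0.001, -0.002]]
wrist_force: [0.1, 0.6, 0.1]
gripper_width: 0.004
```

```bash
python3 -c "
from mv import *
save('scene','s10.png',(170,130,260,220),8)
plan([.6502,-.1665,.1],18.8)
"
```

```text
t 20.5833 pos [ 0.5843 -0.1889  0.0992] yaw 18.72 F [-0.26 -0.92 -1.48] w 0.011
turn [-0.08 -0.19 -0.09] shift [-0.001   0.      0.0695]
```

View pics/s10.png

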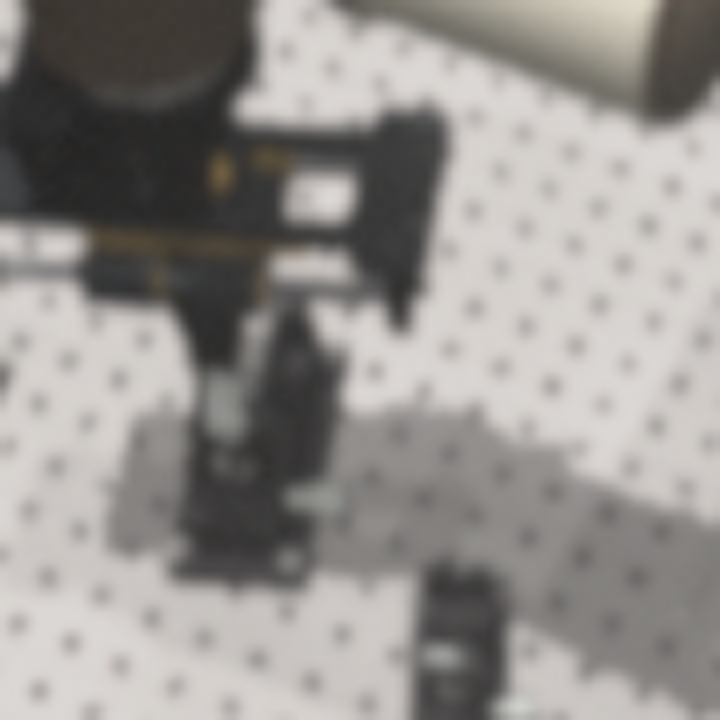

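Request:
move_arm --increments '[0, 0, 0, -0.005, 0, 0.001, 0, 0, 0, 0, -0.015, 0, 0.002, 0, 0, 0, 0, -0.03, 0, 0.002, 0, 0, 0, 0, -0.05, 0, 0.002, 0, 0, 0, 0, -0.075, 0, 0.002, 0, 0, 0, 0, -0.1, 0, 0.002, 0, 0, 0, 0, -0.1, 0.025, 0.01, 0, 0, 0, 0, -0.1, 0.06, 0.02, 0, 0, 0, 0, -0.1, 0.095, 0.03, 0, 0, 0, 0, -0.1, 0.13, 0.04, 0, 0, 0, 0, -0.1, 0.165, 0.05, 0, 0, 0, 0, -0.1, 0.2, 0.05, 0]'

```text
time_s: 21.58
tcp_pos: [0.5703, 0.0188, 0.2008]
ee_rot: [[0.001, -0.322, 0.947], [-0.0, 0.947, 0.322], [-1.0, -0.001, 0.001]]
wrist_force: [0.6, 0.7, 0.6]
gripper_width: 0.004
```

```bash
python3 -c "
from mv import *
plan([.6502,-.1665,.1],18.8)
save('scene','s11.png',(170,130,260,220),8);save('top','t11.png')
i=cv2.imread('pics/raw_t11.png')[172:232,302:347]
j=cv2.imread('pics/raw_s11.png')[155:215,183:223]
f=lambda a:cv2.convertScaleAbs(cv2.resize(a,None,fx=9,fy=9,interpolation=cv2.INTER_CUBIC),alpha=1.6,beta=10)
cv2.imwrite('pics/both11.png',np.hstack([f(i),f(j)]))
"
```

```text
t 21.5833 pos [0.5703 0.0188 0.2008] yaw 18.79 F [0.63 0.69 0.62] w 0.004
turn [-0.01  0.06  0.04] shift [ 0.1009 -0.2011  0.0158]
```

View pics/both11.png

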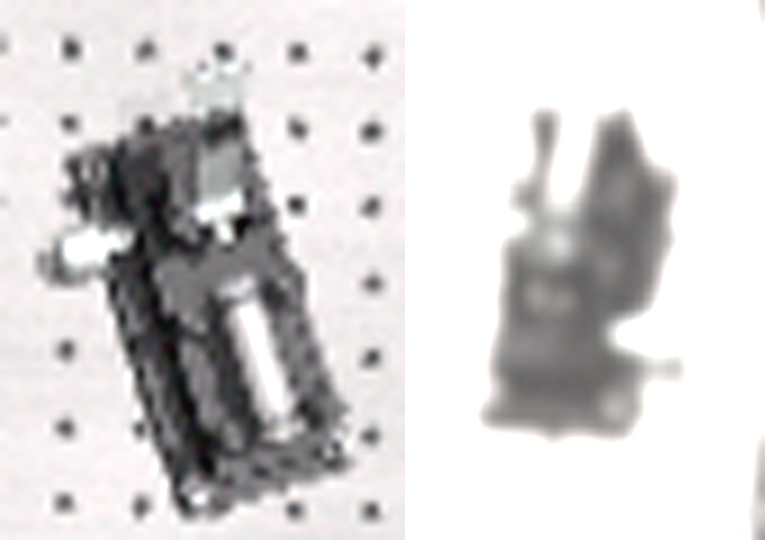

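Request:
move_arm --increments '[0, 0, 0, 0, -0.02, 0.005, 0, 0, 0, 0, 0, -0.05, 0.01, 0, 0, 0, 0, 0, -0.085, 0.016, 0, 0, 0, 0, 0, -0.12, 0.016, 0, 0, 0, 0, 0, -0.155, 0.016, 0, 0, 0, 0, 0, -0.185, 0.016, 0, 0, 0, 0, 0, -0.2, 0.016, 0, 0, 0, 0, 0.02, -0.201, 0.016, 0, 0, 0, 0, 0.045, -0.201, 0.016, 0, 0, 0, 0, 0.07, -0.201, 0.016, 0, 0, 0, 0, 0.09, -0.201, 0.016, 0, 0, 0, 0, 0.101, -0.201, 0.016, 0]'

```text
time_s: 22.68
tcp_pos: [0.6477, -0.1682, 0.0963]
ee_rot: [[-0.005, -0.321, 0.947], [0.001, 0.947, 0.321], [-1.0, 0.002, -0.004]]
wrist_force: [-0.2, 0.3, -0.2]
gripper_width: 0.005
```

```bash
python3 -c "
from mv import *
plan([.6502,-.1665,.1],18.8)
y=np.radians(18.8);x=-.004
plan([.565+x*np.cos(y),-.1955+x*np.sin(y),.1],18.8)"
```

```text
t 22.6833 pos [ 0.6477 -0.1682  0.0963] yaw 18.73 F [-0.17  0.28 -0.24] w 0.005
turn [-0.07 -0.25 -0.13] shift [-0.0037  0.0008  0.0029]
t 22.6833 pos [ 0.6477 -0.1682  0.0963] yaw 18.73 F [-0.17  0.28 -0.24] w 0.005
turn [-0.07 -0.25 -0.13] shift [-0.0033  0.0007 -0.0911]
```

Request:
move_arm --increments '[0, 0, 0, 0, 0, -0.008, 0, 0, 0, 0, 0, 0, -0.018, 0, 0, 0, 0, 0, 0, -0.026, 0, 0, 0, 0, 0, 0, -0.032, 0, 0, 0, 0, 0, 0, -0.038, 0, 0, 0, 0, 0, 0, -0.044, 0, 0, 0, 0, 0, 0, -0.05, 0, 0, 0, 0, 0, 0, -0.056, 0, 0, 0, 0, 0, 0, -0.062, 0, 0, 0, 0, 0, 0, -0.068, 0, 0, 0, 0, 0, 0, -0.074, 0, 0, 0, 0, 0, 0, -0.08, 0]'

```text
time_s: 23.68
tcp_pos: [0.5715, -0.1942, 0.098]
ee_rot: [[-0.004, -0.321, 0.947], [0.0, 0.947, 0.321], [-1.0, 0.002, -0.004]]
wrist_force: [0.3, -0.6, 0.7]
gripper_width: 0.007
```

Request:
move_arm --increments '[0, 0, 0, 0, 0, -0.005, 0, 0, 0, 0, 0, 0, -0.01, 0, 0, 0, 0, 0, 0, -0.015, 0, 0, 0, 0, 0, 0, -0.018, 0, 0, 0, 0, 0, 0, -0.018, 0]'

```text
time_s: 24.1
tcp_pos: [0.5558, -0.2, 0.0989]
ee_rot: [[-0.001, -0.321, 0.947], [0.0, 0.947, 0.321], [-1.0, 0.0, -0.001]]
wrist_force: [0.4, 0.3, -0.6]
gripper_width: 0.008
```

```bash
python3 -c "
from mv import *
save('scene','s12.png',(170,130,260,220),8)
plan([.6502,-.1665,.1],18.8)
"
```

```text
t 24.15 pos [ 0.5563 -0.2     0.0989] yaw 18.75 F [0.27 0.32 0.92] w 0.005
turn [-0.05 -0.01 -0.  ] shift [-0.0011  0.0015  0.0997]
```

View pics/s12.png

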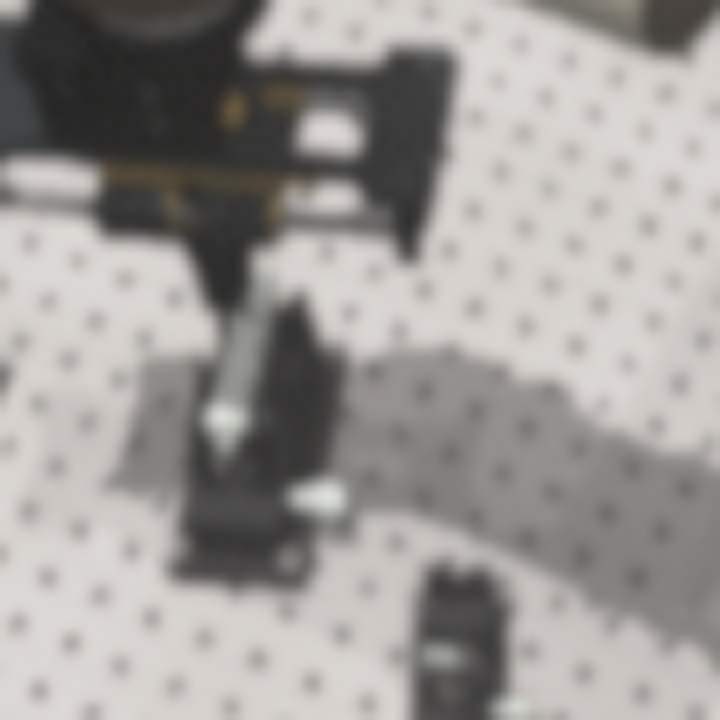

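Request:
move_arm --increments '[0, 0, 0, -0.008, 0, 0, 0, 0, 0, 0, -0.022, 0, 0, 0, 0, 0, 0, -0.045, 0, 0, 0, 0, 0, 0, -0.07, 0, 0, 0, 0, 0, 0, -0.1, 0, 0, 0, 0, 0, 0, -0.1, 0.03, 0.01, 0, 0, 0, 0, -0.1, 0.065, 0.025, 0, 0, 0, 0, -0.1, 0.1, 0.04, 0, 0, 0, 0, -0.1, 0.14, 0.055, 0, 0, 0, 0, -0.1, 0.18, 0.07, 0, 0, 0, 0, -0.1, 0.21, 0.07, 0, 0, 0, 0, -0.1, 0.21, 0.07, 0]'

```text
time_s: 25.15
tcp_pos: [0.5548, 0.0263, 0.1996]
ee_rot: [[0.001, -0.327, 0.945], [0.001, 0.945, 0.327], [-1.0, 0.001, 0.001]]
wrist_force: [-0.6, -0.9, -0.2]
gripper_width: 0.007
```

```bash
python3 -c "
from mv import *
plan([.6502,-.1665,.1],18.8)
save('scene','s13.png',s=1.5);save('top','t13.png',s=1.5)
i=cv2.imread('pics/raw_t13.png')[172:232,302:347]
j=cv2.imread('pics/raw_s13.png')[155:215,183:223]
f=lambda a,b:cv2.convertScaleAbs(cv2.resize(a,None,fx=9,fy=9,interpolation=cv2.INTER_CUBIC),alpha=b,beta=0)
cv2.imwrite('pics/both13.png',np.hstack([f(i,1.3),f(j,1.2)]))
"
```

```text
t 25.15 pos [0.5548 0.0263 0.1996] yaw 19.11 F [-0.65 -0.93 -0.2 ] w 0.007
turn [ 0.31  0.07 -0.05] shift [ 0.0995 -0.2135  0.0269]
```

View pics/both13.png

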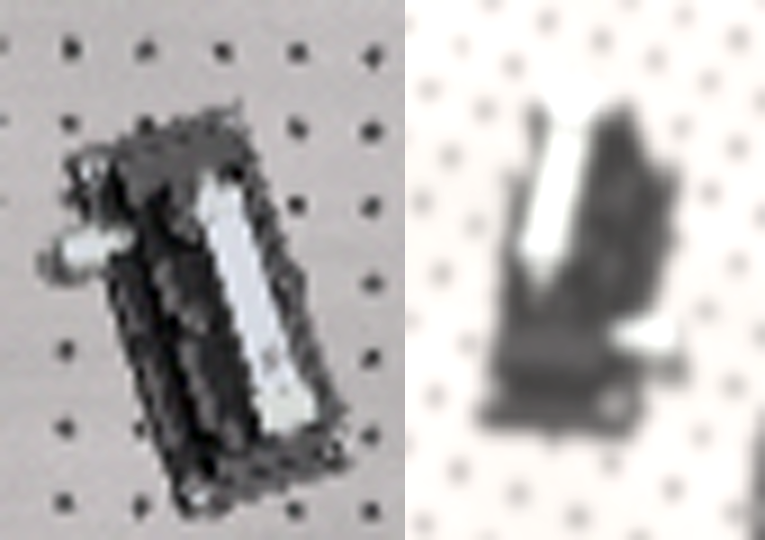

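View pics/t13.png

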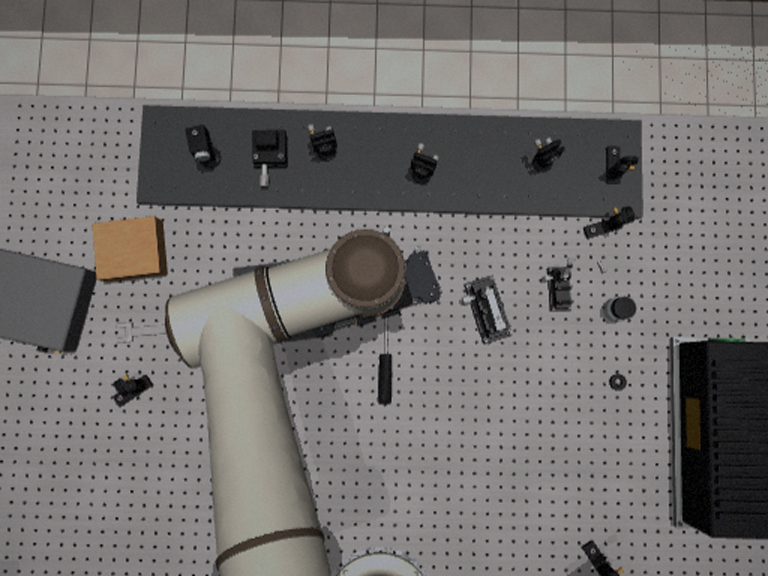

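View pics/s13.png

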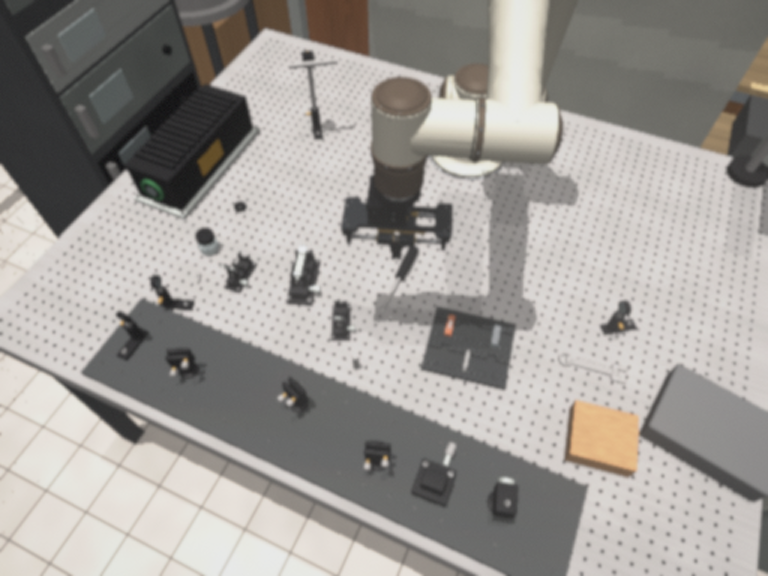

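```bash
python3 -c "
from h import *
r.finish_job(); print(r.sense()['time_s'])"
```

```text
the job is handed in; nothing more can be done
the job is handed in; nothing more can be done
```

The thick steel barrel is in the V blocks of the large holder (124 × 58 mm base, the middle of three) with the clamp arm snapped down onto it. I handed the job in at about 25 s of the 54 s allowed.

**Last checks**
- **Seating:** the barrel went down under light contact of about 5 N. Its centre measured 59.8 mm above the table against 60 mm expected, with almost no sideways force before I released it.
- **Clamp:** the last pictures show the arm lying flat along the barrel, and the robot clear of everything, gripper at about 0.2 m height.
- **Other parts:** the slim rod, glass bar and copper holder are still in their pockets, and the loose things look unmoved. I did not pick out the loose post by name in the pictures.

**What disagreed or failed along the way**
- **Fingertip position:** the fingertips turned out about 12 mm behind the reported TCP, not 8 mm ahead as stated. My first closings therefore passed over the top of the barrel, and one pressed on it with about 6 N. I found the right depth by watching the force, and the barrel was then gripped properly.
- **First clamp push:** it stopped just short of the over-centre point and the arm sprang back open. The second, longer push snapped it down.
- **Centring along the V:** the camera estimates differ by up to 2 mm. The barrel is probably about 1 mm towards the hinge, and I left it there.
- **Clamp angle:** I judged it from the pictures only and did not measure it.

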